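# Put the starter solenoid away and close the latched parts drawer

## Task

Lay the starter solenoid flat in the empty left-hand bay of the open parts drawer. Then hold down the release lever on the drawer's right-hand slide and push until the catch lets go, let go of the lever, and push the drawer fully home without slamming it. Go gently, the thin lever yields to a light press of a finger and snaps if it is forced, and do not ram the drawer; leave the other things on the bench where they are.

Things in the scene. Friction and masses are not known exactly. Their poses are not given: they have to be found in the camera images.
- cabinet: Low grey steel drawer unit, fixed, 240 deep x 367 wide x 105 high. Origin on the bench, mid-width of the drawer box, in the plane of the front opening. x points into the unit (closing direction), y left seen from the robot, z up. It spans y -222 to 145. Its roof (z 100 to 105) starts at x 0 and carries a mug and a carton (fixed there) at x over 130, up to z 190.
- drawer (a joint): How far the drawer is out, m: 0 = home, about 0.18 at the start, where the catch holds it (end stop 0.185). The lever must be down for the first 8 mm of pushing in; from there to 28 mm the strike keeps it partly down, beyond that it springs up. Then the drawer runs with 2 to 4 N of friction into a soft stop and stays where it is left.
- tray: The drawer; frame equal to the cabinet's when home. Grey front panel: x -18 to 0, y -222 to 145, z 8 to 88, no handle. Steel box behind it: inside x 0 to 195, y -125 to 125, floor z 22, walls up to z 55, divider along x at y -15 up to z 47. The left bay (y -12 to 125) is empty; the right bay holds three fixed bushed gears. The lever is outside the right wall.
- bay (a point): Point on the drawer floor, middle of the empty left-hand bay (tray frame 98, 56, 22). It moves with the drawer; x along the bay.
- lever_spot (a point): Point fixed to the drawer: in plan the middle of the lever's thumb plate, at the middle of the plate's possible heights (tray frame 90, -187, 76 mm). The lever's bracket is adjustable: the plate's real top at rest lies 10 mm below to 10 mm above this point. That height is not reported: feel for it or see it.
- lever (a joint): Release lever, rad: 0 = up, 0.30 = stop. Black ribbed thumb plate 60 (x) x 50 (y) x 4 mm, hinged along x at tray y -147, tilted up outwards, with a 10 mm lip across its far end (30 mm beyond lever_spot in x) to push the drawer by. Pressed at lever_spot it sinks 12 mm to a solid stop, 3 N rising to 6 N (snaps over 18 N); it clears the catch only in the last 3 mm (over 0.22). Springs back.
- panel_mid (a point): Point on the outside of the drawer's front panel (tray frame -18, 0, 55), 33 mm below the panel's top edge: a place to push the drawer home along +x of the tray.
- solenoid: Starter solenoid lying on the bench left of the drawer, 0.36 to 0.6 kg: steel can 49 mm diameter (x -36 to 26), square flange 50 x 50 x 7 at x -36, black square cap 50 x 50 x 24 (x 24 to 48), two copper studs to x 62, plunger to x -59. Origin on its axis, 25 mm above what it lies on; x along the axis towards the studs.
- spray_can: Spray can, 60 diameter, 170 high, on the bench to the right. Origin under its centre. Leave alone.
- grease_jar: Grey jar, 72 diameter, 75 high, on the bench to the right. Origin under its centre. Leave alone.
- wrench: Spanner 190 long lying on the bench, front right. Leave alone.
- screwdriver: Screwdriver 190 long lying between the robot and the solenoid. Leave alone.
- pulley: Steel belt pulley, 68 diameter, 30 high, lying behind the solenoid. Origin under its centre. Leave alone.
Mind the look-alikes: they are no part of the job. Leave any pink look-alike of the solenoid alone.

How it is judged (in metres and radians):
On the way, in this order (a step that is already met when the one before it is completed fails the run):
1. the solenoid lies flat in the left-hand bay of the still open drawer, let go (x of solenoid in the frame of tray between 0.03 and 0.165 m and y of solenoid in the frame of tray between 0.008 and 0.112 m and z of solenoid in the frame of tray between 0.04 and 0.056 m and angle between solenoid's own x axis and vertical between 1.35 and 1.79 rad and contact force between the fingers and solenoid below 0.1 N and linear speed of solenoid below 0.03 m/s and value of joint drawer above 0.165 m), for 0.2 s.
2. the release lever is held down far enough to clear the catch while the drawer is still out (value of joint lever above 0.2 rad and value of joint drawer above 0.15 m), for 0.05 s.
3. the drawer has been pushed in past the catch, with the lever up again (value of joint drawer below 0.152 m and value of joint lever below 0.08 rad), for 0.05 s.
At the end, for the whole second after the job is handed in: The drawer is fully home (within 4 mm), the release lever is up (within 0.08 rad), and the solenoid lies flat and still inside the left-hand bay (its centre over the bay's floor, its axis within 0.2 rad of level) (value of joint drawer below 0.004 m and value of joint lever below 0.08 rad and x of solenoid in the frame of tray between 0.03 and 0.165 m and y of solenoid in the frame of tray between 0.008 and 0.112 m and z of solenoid in the frame of tray between 0.04 and 0.056 m and angle between solenoid's own x axis and vertical between 1.35 and 1.79 rad and contact force between the fingers and solenoid below 0.1 N and linear speed of solenoid below 0.03 m/s); the robot touches nothing.
It fails at once if the robot presses on the lever's thumb plate with more than 18 N (contact force between the fingers and lever_c1 above 18 N).
It fails at once if the robot pushes the drawer with more than 60 N (contact force between any of the fingers, the arm and tray above 60 N).
It fails at once if the drawer is slammed (moves in faster than 0.35 m/s) (velocity of joint drawer below -0.35 m/s).
It fails at once if a bystander is moved by more than 30 mm (distance of any of spray_can, grease_jar, wrench, screwdriver, pulley from where it was at the start of the episode above 0.03 m).
It also fails if it takes over 72 s, if anything falls off the work surface, if the arm or the gripper's body presses on something with over 40 N, if the wrist force passes 120 N, or if a joint passes its speed limit or range.

## Robot

A 6-joint arm with a two-finger parallel gripper is mounted at the origin on the work surface. World frame = base frame: x ahead of the robot, y to its left, z up, the work surface at z = 0. Lengths are in mm, angles in rad, forces in N, time in s.
With the tool pointing down it reaches from about 275 to 750 mm from the base axis. Payload 10.2 kg.
Tool frame: the origin (TCP) lies at the very end of the fingers, on their centre line; the grasp point (between the pads) lies 19 mm behind it (ctrl.pinch_z is the distance from the TCP to the grasp point, in mm); y points along the fingers, z is the direction in which the jaws open and shut, and the axes are right-handed (so a half turn about y gives the same grasp; the last joint's range is limited). The gripper opens to 85 mm and grips with 20 to 120 N. Pads are 22 mm wide; open, the fingers measure 114 mm over their backs; the gripper's body (76 mm by 85 mm) begins 54 mm behind the grasp point. The pads swing forward as they close: fully open they stand 13 mm farther back than shut.
Start: joints at [0.965, 0.313, 1.498, -0, 1.331, -0.223], TCP at [196.111, 487.003, 231.294] pointing down, gripper open.
Joint ranges: [-2.94, 2.94], [-0.97, 2.17], [0.19, 2.56], [-1.23, 4.37], [0.02, 3.11], [-2.88, 2.88]. Speed limits (rad/s): [2.39, 2.39, 3.01, 3.14, 3.14, 3.14].

## Interface

Orientations are given as a unit quaternion [w, x, y, z].
In Python, from rig import sense, eyes, ctrl gives the robot as it stands. The module is installed in compiled form; this text tells all that it offers.
- The arm moves only by the shell command python3 -m handwheel 'ROWS' [FORCE]. ROWS is JSON, a list of rows, each an object of numbers: "grip": the finger opening in mm, from 0 to 85.4; "tx", "ty", "tz": the shift along the tool's x, y, z in mm; "wx", "wy", "wz": the turn, a rotation vector about the tool's x, y, z in rad. In form: [{"grip": .., "tx": .., "ty": .., "tz": .., "wx": .., "wy": .., "wz": ..}, ...]. A call has 1 to 10 rows; each row shifts and turns the commanded pose from where the row before left it, along the tool's axes as they then stand; what a row does not reach is not made up. A row lasts 1/12 s, in which the tool goes at most 41.7 mm and 7.16 degrees, less where a joint would pass 70% of its speed; a pose out of reach is approached as far as the arm can. A call is refused whole if a number of a shift passes 41.7 or a number of a turn 0.125, either way. A call with a gripper value outside its range is refused whole. The fingers move at their own pace and stop on an object; FORCE is the grip in N (left out, the last holds). Time passes only in rows, so rows that do not move let the fingers close. It gives the time, the measured TCP pose, the force and the opening at its end, in the units of the state.
- sense(): the state, without advancing time (a new reading comes with each control period).
- eyes.capture(name): name is "side" or "top"; returns a dict with "pixels" (400x640x3 uint8, red, green, blue), "mtx" (3x3 intrinsics, pixels), "R" (3x3) and "t" (3): a world point X has camera coordinates R X + t. Camera axes: x right, y down, z forward; pixel columns grow to the right and rows downward; lengths in mm; the calibration is good to about 2 mm. A picture is of the moment at which its call begins. There is no depth.
- ctrl.finish_job(): hands the job in, once; it reports no verdict.
The state is a dict: "time_s": time; "joints": joint angles; "dq": joint speeds; "tau": joint torques, N m; "eef_pos": TCP position; "ee_rot": TCP orientation; "force": force on the tool from outside, world axes, zero at the start; "wrist_torque": the same for the moment, N m; "grip_width": opening from 0.0 (shut) to 1.0 (fully open).
Only numpy, scipy, OpenCV 4.12 (cv2) and the standard library are available. Lean on these libraries where they do the work, as an engineer would, in place of code of your own. Each camera call takes 0.05 s, during which the arm holds its last target.

## Working session

There is one attempt and no reset: what is moved stays moved. The work goes in short steps, Python scripts to look and compute and a shell command to move; the robot and the scene stay as the last step left them, time stands still between calls to the robot, and variables do not carry over. Pictures are saved under pics/ and viewed, and the job is handed in when it is done.

```bash
mkdir -p pics; python3 - <<'E'
from rig import sense, eyes, ctrl
import cv2,numpy as np
s=sense();print({k:np.round(v,4).tolist() for k,v in s.items()},ctrl.pinch_z)
for n in("side","top"):
    c=eyes.capture(n);cv2.imwrite(f"pics/{n}0.png",c["pixels"][:,:,::-1]);print(n,np.round(c["mtx"],1).tolist(),np.round(c["R"],4).tolist(),np.round(c["t"],1).tolist())
    np.savez(f"{n}0.npz",**c)
E
```

```text
{'time_s': 0.0, 'joints': [0.9646, 0.3134, 1.4984, -0.0, 1.331, -0.2234], 'dq': [0.0006, -0.0004, 0.0001, -0.0016, 0.0007, -0.0005], 'tau': [-0.0005, -41.2284, -25.9724, -0.0003, 0.0044, -0.0], 'eef_pos': [195.9513, 486.7835, 230.7318], 'ee_rot': [-0.6938, 0.6946, -0.1347, 0.1343], 'force': [0.1384, -0.0964, -0.1289], 'wrist_torque': [-0.0049, -0.0154, 0.0179], 'grip_width': 1.0014} 18.700000000000003
side [[406.3, 0.0, 315.7], [0.0, 406.3, 203.8], [0.0, 0.0, 1.0]] [[0.804, -0.5944, -0.014], [-0.3726, -0.4853, -0.7909], [0.4634, 0.6412, -0.6117]] [-386.8, 217.6, 1141.7]
top [[519.3, 0.0, 318.9], [0.0, 519.3, 200.0], [0.0, 0.0, 1.0]] [[0.0136, -0.9999, 0.0083], [-0.9979, -0.0141, -0.0634], [0.0635, -0.0074, -0.998]] [-52.1, 486.8, 1587.3]
```

View pics/side0.png

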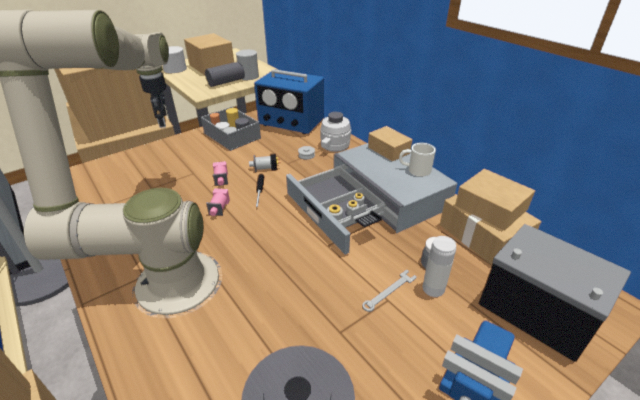

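View pics/top0.png

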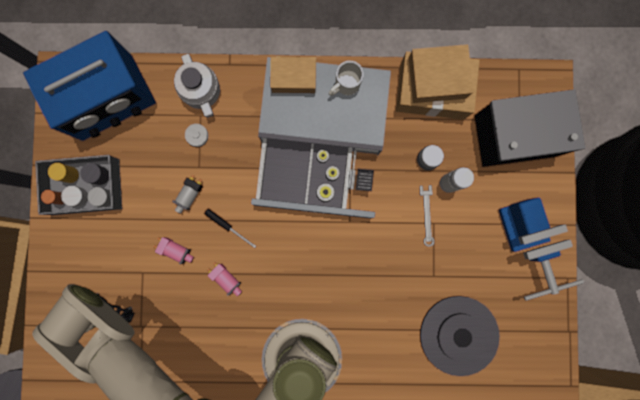

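The side view shows the grey solenoid at about (265,163), two pink look-alikes at (220,173) and (218,201), and the drawer at about (340,205). In the top view the solenoid is at (188,195), the pinks are at (175,250) and (226,280), and the lever is at (364,181). The grey one with the black cap is the one described. I'll confirm that in an enlarged crop.

```bash
python3 - <<'E'
import cv2,numpy as np
a=cv2.imread("pics/top0.png");b=cv2.imread("pics/side0.png")
z=lambda im,x,y,w,h,f:cv2.resize(im[y:y+h,x:x+w],None,fx=f,fy=f,interpolation=cv2.INTER_CUBIC)
o=np.vstack([np.hstack([z(a,160,170,64,48,6.25),z(b,235,140,64,48,6.25)]),np.zeros((1,800,3),np.uint8)])
cv2.imwrite("pics/crop1.png",o)
cv2.imwrite("pics/crop2.png",z(a,245,120,150,105,5.3))
cv2.imwrite("pics/crop3.png",z(b,280,135,180,120,4.4))
E
```

```text
(no output)
```

View pics/crop1.png

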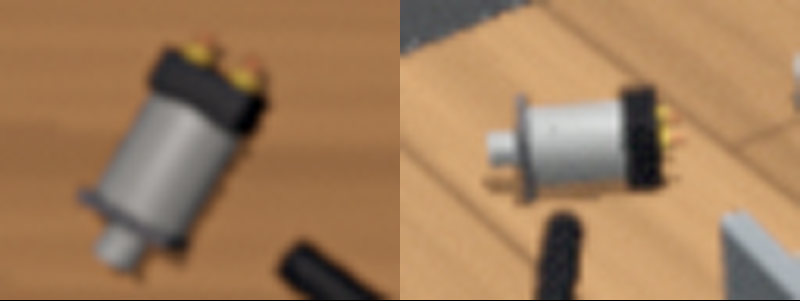

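View pics/crop2.png

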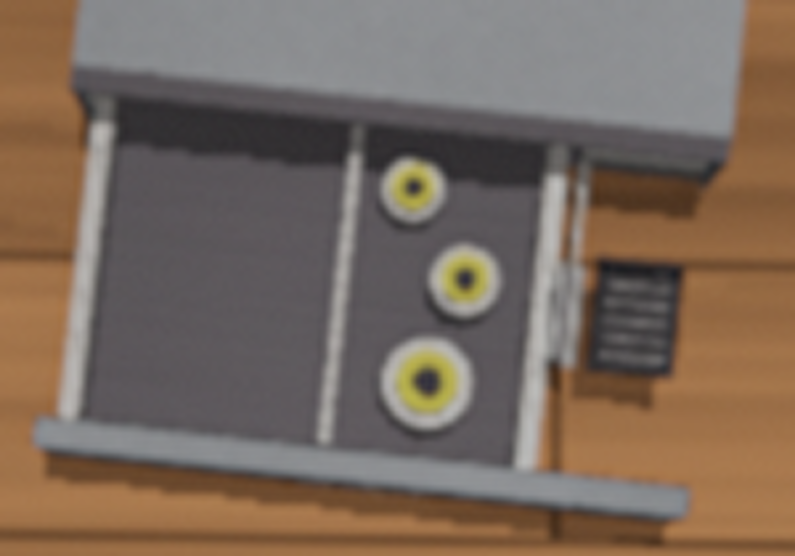

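View pics/crop3.png

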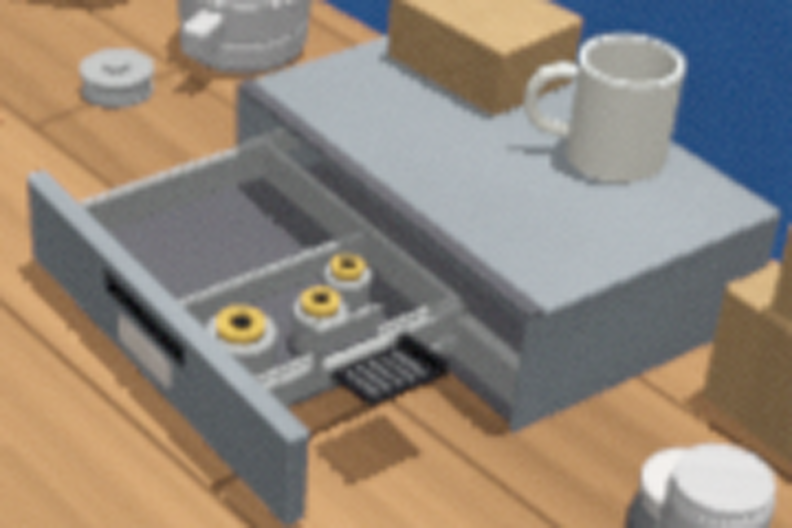

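Left crop shows the solenoid, with the flange at (133,220) and the black cap at (210,92). It is grey with copper studs, so it is the right part. The drawer corners and lever plate (595–685, 262–375) are clear in the second crop. Next I turn these pixels into positions.

```bash
cat > h.py <<'E'
import numpy as np
from scipy.spatial.transform import Rotation as Ro
def cam(n,i=0): return np.load(f"{n}{i}.npz")
def plane(c,uv,z):
    d=np.linalg.inv(c["mtx"])@np.array([uv[0],uv[1],1.]); R=c["R"];o=-R.T@c["t"];d=R.T@d
    return o+d*(z-o[2])/d[2]
def proj(c,X):
    p=c["mtx"]@(c["R"]@np.asarray(X,float)+c["t"]);return p[:2]/p[2]
def tri(c1,u1,c2,u2):
    A=[];b=[]
    for c,u in((c1,u1),(c2,u2)):
        d=np.linalg.inv(c["mtx"])@np.array([u[0],u[1],1.]);d=c["R"].T@d;d/=np.linalg.norm(d)
        P=np.eye(3)-np.outer(d,d);o=-c["R"].T@c["t"];A.append(P);b.append(P@o)
    return np.linalg.lstsq(np.vstack(A),np.hstack(b),rcond=None)[0]
E
python3 - <<'E'
from h import *
t=cam("top");s=cam("side")
g=lambda u,v:(245+u/5.3,120+v/5.3)
for n,uv,z in [("panel back L",(36,420),88),("panel back R",(688,488),88),("panel front L",(34,447),88),("panel fr R",(686,516),88),("roof L",(77,68),105),("roof R",(728,148),105),
  ("lev tl",(600,262),76),("lev tr",(682,267),76),("lev bl",(588,366),76),("lev br",(670,375),76),("divider near top",(324,442),47),("divider far",(357,125),47)]:
    print(n,plane(t,g(*uv),z).round(1))
k=lambda u,v:(160+u/6.25,170+v/6.25)
for n,uv,z in [("fl",(133,220),50),("capnear",(198,112),50),("capfar",(218,72),50),("plunger",(118,260),25),("st1",(198,50),25),("st2",(248,78),25)]:
    print(n,plane(t,k(*uv),z).round(1))
m=lambda u,v:(235+u/6.25,140+v/6.25)
q=lambda u,v:(280+u/4.4,135+v/4.4)
print("pulley",plane(t,(196,135),30).round(0),"screwdr",plane(t,(207,211),15).round(0),plane(t,(255,246),8).round(0))
E
```

```text
panel back L [482.2 152.8  88. ]
panel back R [ 449.4 -210.    88. ]
panel front L [467.1 153.5  88. ]
panel fr R [ 433.8 -209.    88. ]
roof L [676.8 132.3 105. ]
roof R [ 637.5 -229.   105. ]
lev tl [ 576.5 -161.    76. ]
lev tr [ 574.3 -207.2   76. ]
lev bl [ 517.7 -154.8   76. ]
lev br [ 513.3 -200.9   76. ]
divider near top [474.5  -6.7  47. ]
divider far [657.3 -22.9  47. ]
fl [463.6 369.2  50. ]
capnear [516.3 339.4  50. ]
capfar [535.8 330.3  50. ]
plunger [445.1 382.3  25. ]
st1 [548.9 346.3  25. ]
st2 [535.4 321.4  25. ]
pulley [682. 336.  30.] screwdr [449. 299.  15.] [343. 150.   8.]
```

```bash
python3 - <<'E'
from h import *
import cv2
t=cam("top");s=cam("side")
g=lambda u,v:(245+u/5.3,120+v/5.3)
q=lambda u,v:(280+u/4.4,135+v/4.4)
for n,a,b in [("lev outer near",(670,375),(372,405)),("lev outer far",(682,267),(445,368)),("lev inner near",(590,366),(333,375)),("panel R front",(686,516),(285,437)),("panel R back",(688,488),(305,430)),("panel L back",(36,420),(48,172)),("roof L front",(77,68),(242,85)),("roof R front",(728,148),(530,315)),("gear1",(427,382),(242,324)),("gear3",(413,187),(348,266))]:
    X=tri(t,g(*a),s,q(*b));print(n,X.round(1),(proj(t,X)-g(*a)).round(1),(proj(s,X)-q(*b)).round(1))
a=cv2.imread("pics/side0.png")
cv2.imwrite("pics/crop4.png",cv2.resize(a[200:245,340:400],None,fx=13,fy=13,interpolation=cv2.INTER_CUBIC))
a=cv2.imread("pics/top0.png")
cv2.imwrite("pics/crop5.png",cv2.resize(a[150:200,340:400],None,fx=12,fy=12,interpolation=cv2.INTER_CUBIC))
E
```

```text
lev outer near [ 513.9 -201.7   69.4] [ 0. -0.] [-0.  0.]
lev outer far [ 574.8 -207.6   75. ] [ 0.1 -0.1] [-0.1  0. ]
lev inner near [ 518.7 -156.8   63.5] [-0.  0.] [ 0. -0.]
panel R front [ 432.9 -208.2   89.5] [-0.2  0.3] [ 0.4 -0. ]
panel R back [ 448.6 -209.5   87.9] [-0.2  0.3] [ 0.3 -0. ]
panel L back [484.6 151.8  84.1] [ 0.5 -0.7] [-0.8  0. ]
roof L front [674.3 134.5 102.9] [-0.7  1. ] [ 1.  -0.1]
roof R front [ 635.8 -227.5  104.9] [-0.5  0.6] [ 0.7 -0.1]
gear1 [509.7 -65.4  55.5] [ 0.2 -0.2] [-0.3  0. ]
gear3 [621.4 -55.7  51.9] [ 0.1 -0.1] [-0.1  0. ]
```

View pics/crop4.png

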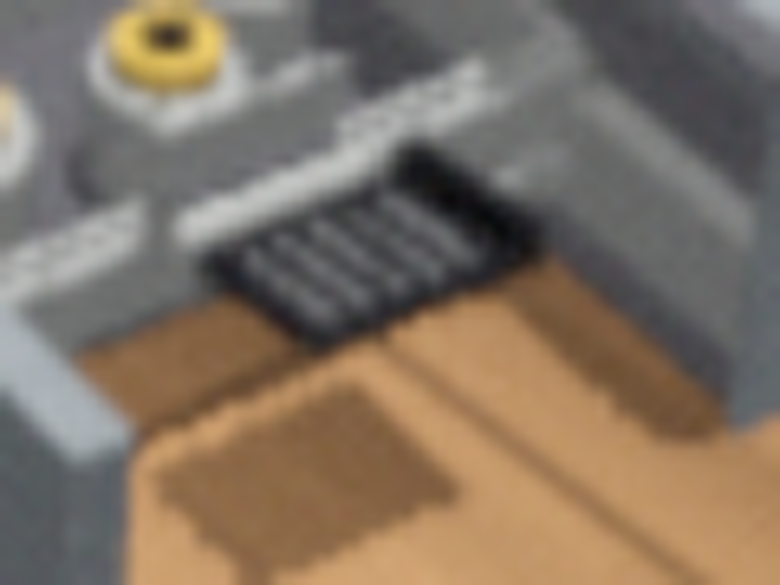

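View pics/crop5.png

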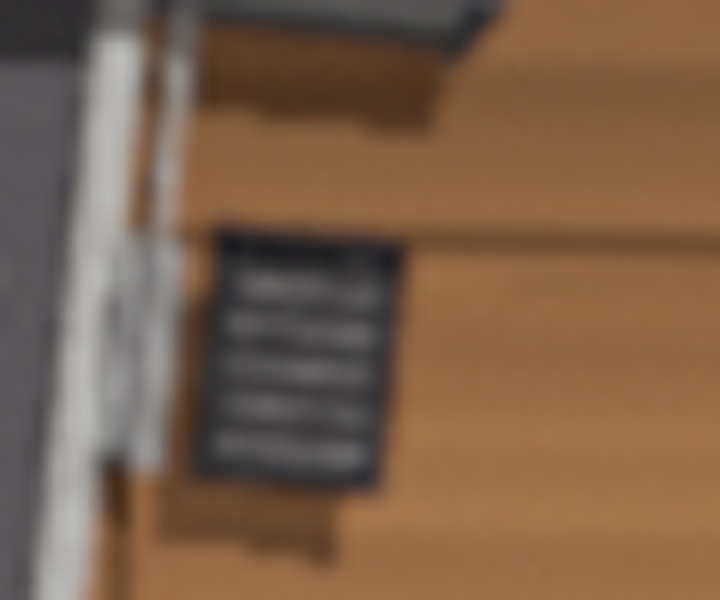

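```bash
cat >> h.py <<'E'
def st():
    from rig import sense
    s=sense();w=s["ee_rot"];R=Ro.from_quat([w[1],w[2],w[3],w[0]]).as_matrix()
    return s,R,np.array(s["eef_pos"])
def goto(x,y,z,jaw):
    """print tool-frame shift and turn to reach TCP xyz with tool y straight down, jaw (z axis) yaw jaw (mod pi)"""
    s,R,p=st()
    d=R.T@(np.array([x,y,z])-p)
    best=None
    for k in(0,1):
        a=jaw+k*np.pi;zz=np.array([np.cos(a),np.sin(a),0]);yy=np.array([0,0,-1.]);T=np.column_stack([np.cross(yy,zz),yy,zz])
        r=Ro.from_matrix(R.T@T).as_rotvec()
        if best is None or np.linalg.norm(r)<np.linalg.norm(best[0]):best=(r,T)
    r,T=best
    print("t",s["time_s"],"p",p.round(1),"F",np.round(s["force"],1),"grip",np.round(s["grip_width"]*85.4,1),"j",np.round(s["joints"],2))
    print("shift now-axes",d.round(1),"| in final axes",(T.T@(np.array([x,y,z])-p)).round(1),"turn",r.round(3))
E
python3 - <<'E'
from h import *
s,R,p=st();print(R.round(3))
goto(491,356,100,-.49+np.pi/2)
E
```

```text
[[ 0.928 -0.001  0.374]
 [-0.374 -0.001  0.928]
 [-0.    -1.    -0.001]]
t 0.1 p [196.  486.8 230.8] F [ 0.4 -0.5 -1. ] grip 85.6 j [ 0.96  0.31  1.5  -0.    1.33 -0.22]
shift now-axes [322.5 130.7 -11. ] | in final axes [321.9 130.8  23.4] turn [ 0.001  0.107 -0.   ]
```

```bash
python3 -m handwheel '[{"grip":64,"wy":0.107},{"tx":35,"tz":3},{"tx":40,"tz":3},{"tx":40,"tz":3},{"tx":40,"ty":10,"tz":3},{"tx":40,"ty":20,"tz":3},{"tx":40,"ty":25,"tz":3},{"tx":40,"ty":25,"tz":3},{"tx":35,"ty":25,"tz":2},{"tx":12,"ty":26}]' 40; python3 -m handwheel '[{"tx":0},{"tx":0}]'
python3 - <<'E'
from h import *
from rig import eyes
import cv2
goto(491,356,8,-.49+np.pi/2)
for n in("side","top"):
    c=eyes.capture(n);np.savez(f"{n}1.npz",**c);cv2.imwrite(f"pics/{n}1.png",c["pixels"][:,:,::-1])
a=cv2.imread("pics/side1.png")[110:210,190:340];b=cv2.imread("pics/top1.png")[150:250,140:240]
cv2.imwrite("pics/c1.png",np.hstack([cv2.resize(a,None,fx=3.2,fy=3.2),cv2.resize(b,None,fx=3.2,fy=3.2)]))
E
```

```text
t 0.1 p [196.  486.8 230.8] F [ 0.4 -0.5 -1. ] grip 85.6 j [ 0.96  0.31  1.5  -0.    1.33 -0.22]
shift now-axes [322.6 222.7 -10.9] | in final axes [321.9 222.8  23.4] turn [ 0.001  0.107 -0.   ]invalid input
invalid input
```

View pics/c1.png

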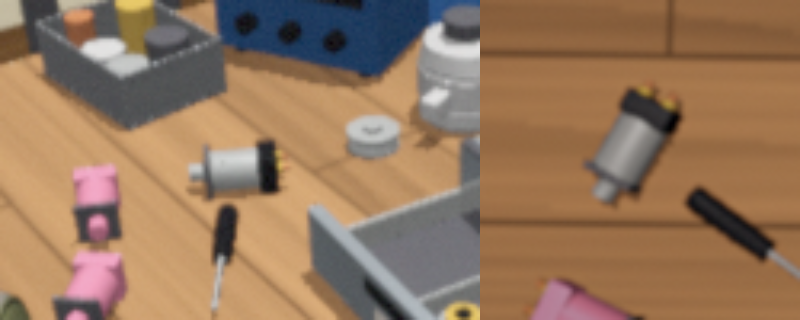

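The call was refused and nothing moved, so the rows probably need every key. The screwdriver handle end is close to the solenoid (crop 700,195), but it clears a 64 mm opening.

```bash
python3 -m handwheel '[{"grip":64,"tx":0,"ty":0,"tz":0,"wx":0,"wy":0.107,"wz":0},{"grip":64,"tx":35,"ty":0,"tz":3,"wx":0,"wy":0,"wz":0},{"grip":64,"tx":40,"ty":0,"tz":3,"wx":0,"wy":0,"wz":0},{"grip":64,"tx":40,"ty":0,"tz":3,"wx":0,"wy":0,"wz":0},{"grip":64,"tx":40,"ty":10,"tz":3,"wx":0,"wy":0,"wz":0},{"grip":64,"tx":40,"ty":20,"tz":3,"wx":0,"wy":0,"wz":0},{"grip":64,"tx":30,"ty":25,"tz":3,"wx":0,"wy":0,"wz":0},{"grip":64,"tx":30,"ty":25,"tz":3,"wx":0,"wy":0,"wz":0},{"grip":64,"tx":30,"ty":25,"tz":2,"wx":0,"wy":0,"wz":0},{"grip":64,"tx":25,"ty":20,"tz":0,"wx":0,"wy":0,"wz":0}]' 40
python3 - <<'E'
from h import *
goto(491,356,8,-.49+np.pi/2)
E
```

```text
time_s: 1.03
eef_pos: [479.2, 361.2, 105.5]
ee_rot: [-0.686, 0.686, -0.172, 0.171]
force: [0.9, 0.5, 0.3]
grip_width: 0.748
t 1.0333 p [479.2 361.2 105.5] F [0.9 0.5 0.3] grip 63.9 j [ 0.45  0.59  1.41 -0.    1.13 -0.63]
shift now-axes [13.  97.4  1.1] | in final axes [12.9 97.5  0.9] turn [ 0.001 -0.001 -0.001]
```

```bash
python3 -m handwheel '[{"grip":64,"tx":12,"ty":15,"tz":1,"wx":0,"wy":0,"wz":0},{"grip":64,"tx":0,"ty":20,"tz":0,"wx":0,"wy":0,"wz":0},{"grip":64,"tx":0,"ty":0,"tz":0,"wx":0,"wy":0,"wz":0}]'
python3 - <<'E'
from h import *
from rig import eyes
import cv2
goto(491,356,8,-.49+np.pi/2)
for n in("side","top"):
    c=eyes.capture(n);np.savez(f"{n}1.npz",**c);cv2.imwrite(f"pics/{n}2.png",c["pixels"][:,:,::-1])
a=cv2.imread("pics/side2.png")[110:210,190:340];b=cv2.imread("pics/top2.png")[150:250,140:240]
cv2.imwrite("pics/c2.png",np.hstack([cv2.resize(a,None,fx=3.2,fy=3.2),cv2.resize(b,None,fx=3.2,fy=3.2)]))
E
```

```text
time_s: 1.28
eef_pos: [487.7, 356.4, 68.7]
ee_rot: [-0.684, 0.687, -0.174, 0.17]
force: [-0.5, 0.7, -0.7]
grip_width: 0.753
t 1.2833 p [487.7 356.4  68.7] F [-0.5  0.7 -0.7] grip 64.3 j [ 0.44  0.65  1.43  0.    1.07 -0.64]
shift now-axes [ 3.3 60.7  1.5] | in final axes [ 3.1 60.7  1.2] turn [ 0.006 -0.001 -0.004]
```

View pics/c2.png

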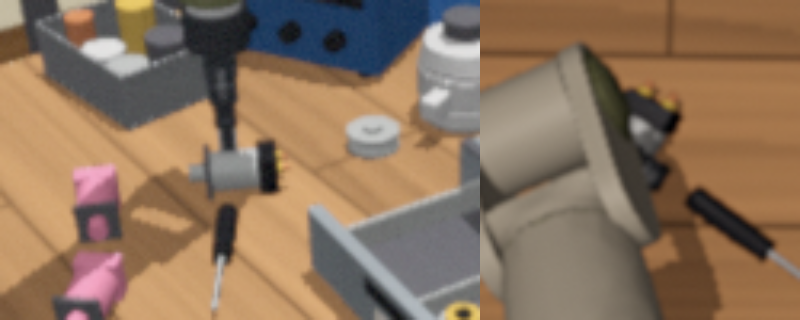

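The fingers (side crop 228,140) stand over the middle of the can, with the screwdriver clear of them. Going down to grip.

```bash
python3 -m handwheel '[{"grip":64,"tx":2,"ty":15,"tz":1,"wx":0,"wy":0,"wz":0},{"grip":64,"tx":0,"ty":15,"tz":0,"wx":0,"wy":0,"wz":0},{"grip":64,"tx":0,"ty":15,"tz":0,"wx":0,"wy":0,"wz":0},{"grip":64,"tx":0,"ty":14,"tz":0,"wx":0,"wy":0,"wz":0},{"grip":64,"tx":0,"ty":0,"tz":0,"wx":0,"wy":0,"wz":0},{"grip":64,"tx":0,"ty":0,"tz":0,"wx":0,"wy":0,"wz":0}]'
python3 - <<'E'
from h import *
goto(491,356,8,-.49+np.pi/2)
E
```

```text
time_s: 1.88
eef_pos: [491.3, 358.3, 14.9]
ee_rot: [0.686, -0.686, 0.171, -0.171]
force: [-0.2, -0.1, 0.3]
grip_width: 0.749
t 1.8833 p [491.3 358.3  14.9] F [-0.2 -0.1  0.3] grip 64.0 j [ 0.44  0.73  1.45  0.    0.96 -0.64]
shift now-axes [ 0.8  6.9 -2.2] | in final axes [ 0.9  6.9 -2.2] turn [-0.001  0.001  0.001]
```

```bash
python3 -m handwheel '[{"grip":64,"tx":0,"ty":6,"tz":-2,"wx":0,"wy":0,"wz":0},{"grip":64,"tx":0,"ty":0,"tz":0,"wx":0,"wy":0,"wz":0},{"grip":40,"tx":0,"ty":0,"tz":0,"wx":0,"wy":0,"wz":0},{"grip":40,"tx":0,"ty":0,"tz":0,"wx":0,"wy":0,"wz":0},{"grip":40,"tx":0,"ty":0,"tz":0,"wx":0,"wy":0,"wz":0},{"grip":40,"tx":0,"ty":0,"tz":0,"wx":0,"wy":0,"wz":0},{"grip":40,"tx":0,"ty":0,"tz":0,"wx":0,"wy":0,"wz":0}]' 60
python3 -m handwheel '[{"grip":40,"tx":0,"ty":-10,"tz":0,"wx":0,"wy":0,"wz":0},{"grip":40,"tx":0,"ty":-20,"tz":0,"wx":0,"wy":0,"wz":0},{"grip":40,"tx":0,"ty":-30,"tz":0,"wx":0,"wy":0,"wz":0},{"grip":40,"tx":0,"ty":-30,"tz":0,"wx":0,"wy":0,"wz":0},{"grip":40,"tx":0,"ty":-30,"tz":0,"wx":0,"wy":0,"wz":0},{"grip":40,"tx":0,"ty":-20,"tz":0,"wx":0,"wy":0,"wz":0},{"grip":40,"tx":0,"ty":0,"tz":0,"wx":0,"wy":0,"wz":0}]'
python3 - <<'E'
from h import *
from rig import eyes
import cv2
goto(577,57,140,-.098+np.pi/2)
c=eyes.capture("side");cv2.imwrite("pics/side3.png",cv2.resize(c["pixels"][60:260,180:440,::-1],None,fx=3,fy=3))
E
```

```text
time_s: 2.47
eef_pos: [491.2, 356.9, 9.4]
ee_rot: [0.687, -0.685, 0.17, -0.172]
force: [-1.2, 2.0, 5.0]
grip_width: 0.555
time_s: 3.05
eef_pos: [491.6, 356.6, 152.5]
ee_rot: [0.688, -0.684, 0.169, -0.173]
force: [0.7, 0.1, -4.2]
grip_width: 0.554
t 3.05 p [491.6 356.6 152.5] F [ 0.7  0.1 -4.2] grip 47.3 j [ 0.43  0.55  1.35 -0.    1.23 -0.65]
shift now-axes [ 216.3   12.2 -224.3] | in final axes [ 114.3   12.5 -289.8] turn [-0.005 -0.392  0.006]
```

View pics/side3.png

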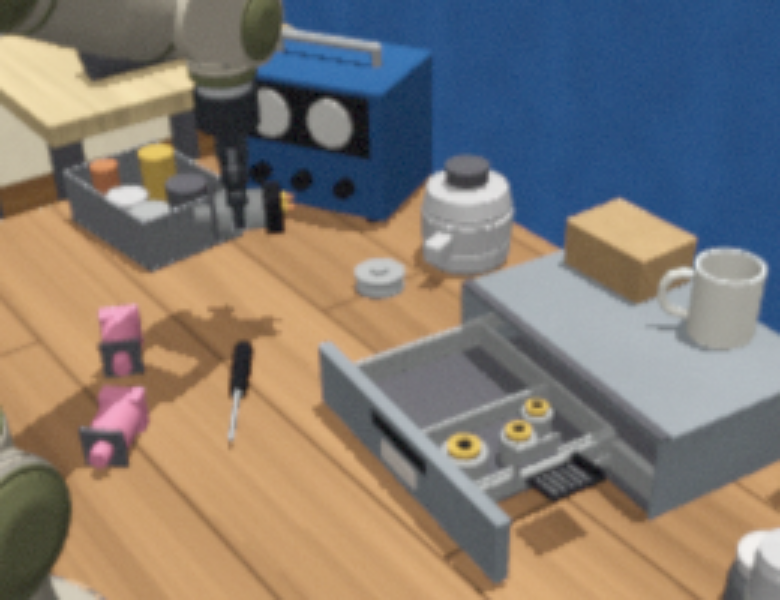

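```bash
python3 -m handwheel '[{"grip":40,"tx":0,"ty":0,"tz":0,"wx":0,"wy":-0.098,"wz":0},{"grip":40,"tx":0,"ty":0,"tz":0,"wx":0,"wy":-0.098,"wz":0},{"grip":40,"tx":0,"ty":0,"tz":0,"wx":0,"wy":-0.098,"wz":0},{"grip":40,"tx":0,"ty":0,"tz":0,"wx":0,"wy":-0.098,"wz":0},{"grip":40,"tx":12,"ty":0,"tz":-25,"wx":0,"wy":0,"wz":0},{"grip":40,"tx":14,"ty":0,"tz":-35,"wx":0,"wy":0,"wz":0},{"grip":40,"tx":14,"ty":0,"tz":-35,"wx":0,"wy":0,"wz":0},{"grip":40,"tx":14,"ty":0,"tz":-35,"wx":0,"wy":0,"wz":0},{"grip":40,"tx":14,"ty":0,"tz":-35,"wx":0,"wy":0,"wz":0},{"grip":40,"tx":14,"ty":0,"tz":-35,"wx":0,"wy":0,"wz":0}]'
python3 -m handwheel '[{"grip":40,"tx":14,"ty":0,"tz":-35,"wx":0,"wy":0,"wz":0},{"grip":40,"tx":14,"ty":0,"tz":-35,"wx":0,"wy":0,"wz":0},{"grip":40,"tx":2,"ty":0,"tz":-15,"wx":0,"wy":0,"wz":0},{"grip":40,"tx":0,"ty":0,"tz":0,"wx":0,"wy":0,"wz":0},{"grip":40,"tx":0,"ty":0,"tz":0,"wx":0,"wy":0,"wz":0}]'
python3 - <<'E'
from h import *
from rig import eyes
import cv2
goto(575,57,32,-.098+np.pi/2)
c=eyes.capture("side");cv2.imwrite("pics/side4.png",cv2.resize(c["pixels"][60:260,240:500,::-1],None,fx=3,fy=3))
c=eyes.capture("top");cv2.imwrite("pics/top4.png",cv2.resize(c["pixels"][80:260,200:440,::-1],None,fx=3,fy=3))
E
```

```text
time_s: 3.93
eef_pos: [551.3, 147.1, 145.4]
ee_rot: [-0.706, 0.706, -0.036, 0.033]
force: [1.0, -0.3, -5.1]
grip_width: 0.558
time_s: 4.35
eef_pos: [572.9, 60.9, 145.6]
ee_rot: [0.706, -0.706, 0.037, -0.034]
force: [-1.3, -0.0, -6.5]
grip_width: 0.553
t 4.35 p [572.9  60.9 145.6] F [-1.3 -0.  -6.5] grip 47.2 j [-0.1   0.5   1.45  0.    1.19 -1.57]
shift now-axes [  3.  113.6  -3.6] | in final axes [  2.5 113.6  -3.6] turn [-0.    -0.002 -0.004]
```

View pics/side4.png

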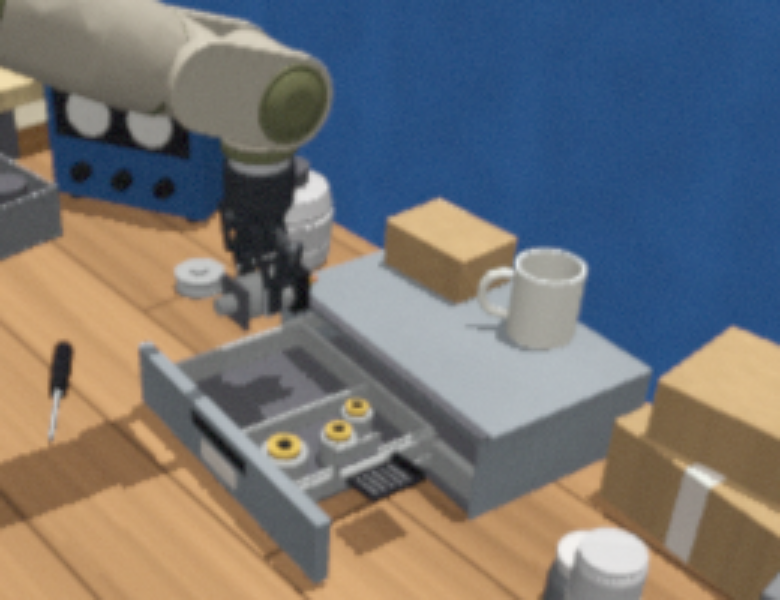

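View pics/top4.png

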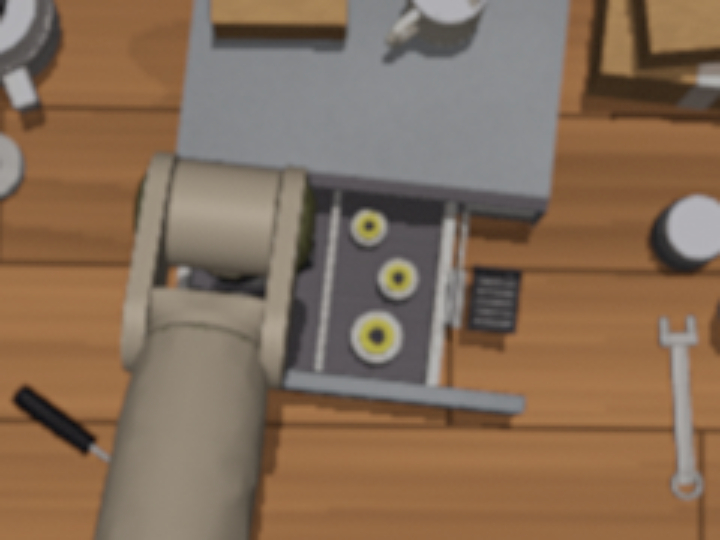

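```bash
python3 -m handwheel '[{"grip":40,"tx":2,"ty":20,"tz":-4,"wx":0,"wy":0,"wz":0},{"grip":40,"tx":0,"ty":25,"tz":0,"wx":0,"wy":0,"wz":0},{"grip":40,"tx":0,"ty":25,"tz":0,"wx":0,"wy":0,"wz":0},{"grip":40,"tx":0,"ty":18,"tz":0,"wx":0,"wy":0,"wz":0},{"grip":40,"tx":0,"ty":12,"tz":0,"wx":0,"wy":0,"wz":0},{"grip":40,"tx":0,"ty":6,"tz":0,"wx":0,"wy":0,"wz":0},{"grip":40,"tx":0,"ty":0,"tz":0,"wx":0,"wy":0,"wz":0},{"grip":40,"tx":0,"ty":0,"tz":0,"wx":0,"wy":0,"wz":0}]'
python3 - <<'E'
from h import *
from rig import eyes
import cv2
goto(575,57,32,-.098+np.pi/2)
c=eyes.capture("side");cv2.imwrite("pics/side5.png",cv2.resize(c["pixels"][110:260,260:460,::-1],None,fx=4,fy=4))
E
```

```text
time_s: 5.12
eef_pos: [575.9, 57.6, 42.4]
ee_rot: [-0.706, 0.706, -0.034, 0.035]
force: [0.8, -0.2, -4.7]
grip_width: 0.551
t 5.1167 p [575.9  57.6  42.4] F [ 0.8 -0.2 -4.7] grip 47.1 j [-0.1   0.64  1.53  0.    0.97 -1.58]
shift now-axes [-0.9 10.4 -0.7] | in final axes [-0.8 10.4 -0.7] turn [-0.     0.001  0.001]
```

View pics/side5.png

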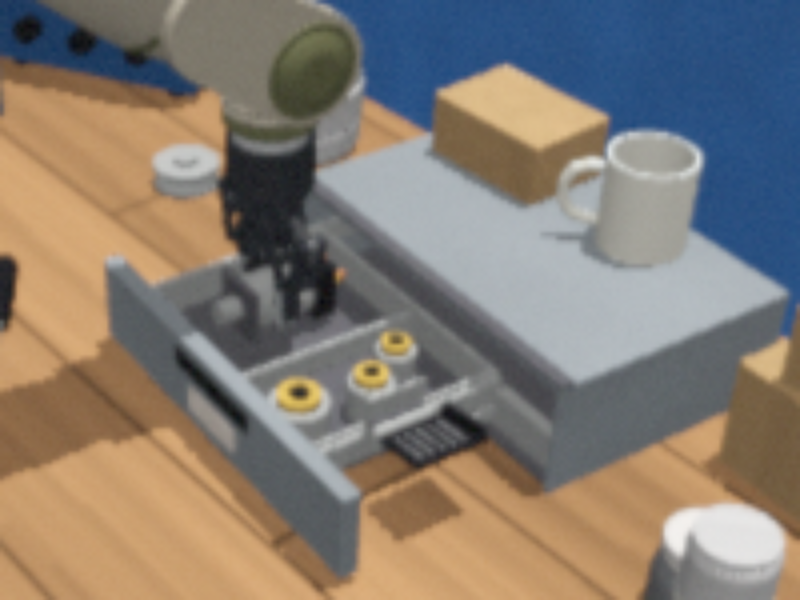

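The solenoid (side crop 260,300) is inside the left bay, about 10 mm above the floor. I lower it slowly while watching the force.

```bash
python3 -m handwheel '[{"grip":40,"tx":0,"ty":4,"tz":0,"wx":0,"wy":0,"wz":0},{"grip":40,"tx":0,"ty":3,"tz":0,"wx":0,"wy":0,"wz":0},{"grip":40,"tx":0,"ty":0,"tz":0,"wx":0,"wy":0,"wz":0}]'
python3 -m handwheel '[{"grip":40,"tx":0,"ty":2,"tz":0,"wx":0,"wy":0,"wz":0},{"grip":40,"tx":0,"ty":0,"tz":0,"wx":0,"wy":0,"wz":0}]'
python3 -m handwheel '[{"grip":40,"tx":0,"ty":1,"tz":0,"wx":0,"wy":0,"wz":0},{"grip":40,"tx":0,"ty":0,"tz":0,"wx":0,"wy":0,"wz":0}]'
```

```text
time_s: 5.42
eef_pos: [575.3, 57.3, 34.4]
ee_rot: [0.706, -0.706, 0.035, -0.034]
force: [1.1, 0.7, -5.5]
grip_width: 0.557
time_s: 5.58
eef_pos: [575.4, 57.2, 32.5]
ee_rot: [0.706, -0.706, 0.035, -0.034]
force: [-1.1, 0.2, -5.3]
grip_width: 0.55
time_s: 5.75
eef_pos: [575.6, 57.2, 31.7]
ee_rot: [-0.706, 0.706, -0.035, 0.035]
force: [0.7, 0.6, -4.7]
grip_width: 0.556
```

```bash
python3 -m handwheel '[{"grip":40,"tx":0,"ty":1,"tz":0,"wx":0,"wy":0,"wz":0},{"grip":40,"tx":0,"ty":0,"tz":0,"wx":0,"wy":0,"wz":0}]'
python3 -m handwheel '[{"grip":40,"tx":0,"ty":0.5,"tz":0,"wx":0,"wy":0,"wz":0},{"grip":40,"tx":0,"ty":0,"tz":0,"wx":0,"wy":0,"wz":0}]'
```

```text
time_s: 5.92
eef_pos: [576.0, 57.2, 31.4]
ee_rot: [-0.706, 0.706, -0.034, 0.035]
force: [-0.6, -0.5, 1.8]
grip_width: 0.556
time_s: 6.08
eef_pos: [576.3, 57.2, 31.4]
ee_rot: [-0.706, 0.706, -0.034, 0.035]
force: [-1.4, -0.4, 6.4]
grip_width: 0.552
```

Touched down: the force went from -5 N to +6 N. Open and withdraw straight up.

```bash
python3 -m handwheel '[{"grip":66,"tx":0,"ty":-0.5,"tz":0,"wx":0,"wy":0,"wz":0},{"grip":66,"tx":0,"ty":0,"tz":0,"wx":0,"wy":0,"wz":0},{"grip":66,"tx":0,"ty":0,"tz":0,"wx":0,"wy":0,"wz":0},{"grip":66,"tx":0,"ty":0,"tz":0,"wx":0,"wy":0,"wz":0},{"grip":66,"tx":0,"ty":0,"tz":0,"wx":0,"wy":0,"wz":0},{"grip":66,"tx":0,"ty":-10,"tz":0,"wx":0,"wy":0,"wz":0},{"grip":66,"tx":0,"ty":-20,"tz":0,"wx":0,"wy":0,"wz":0},{"grip":66,"tx":0,"ty":-30,"tz":0,"wx":0,"wy":0,"wz":0},{"grip":66,"tx":0,"ty":-30,"tz":0,"wx":0,"wy":0,"wz":0},{"grip":66,"tx":0,"ty":-30,"tz":0,"wx":0,"wy":0,"wz":0}]'
python3 - <<'E'
from h import *
from rig import eyes
import cv2
goto(575,57,160,-.098+np.pi/2)
c=eyes.capture("side");cv2.imwrite("pics/side6.png",cv2.resize(c["pixels"][110:260,260:460,::-1],None,fx=4,fy=4))
E
```

```text
time_s: 6.92
eef_pos: [575.3, 57.3, 152.8]
ee_rot: [-0.706, 0.706, -0.034, 0.035]
force: [0.7, -0.4, 0.2]
grip_width: 0.772
t 6.9167 p [575.3  57.3 152.8] F [ 0.7 -0.4  0.2] grip 65.9 j [-0.1   0.5   1.44 -0.    1.2  -1.58]
shift now-axes [-0.3 -7.2 -0.3] | in final axes [-0.3 -7.2 -0.3] turn [0. 0. 0.]
```

View pics/side6.png

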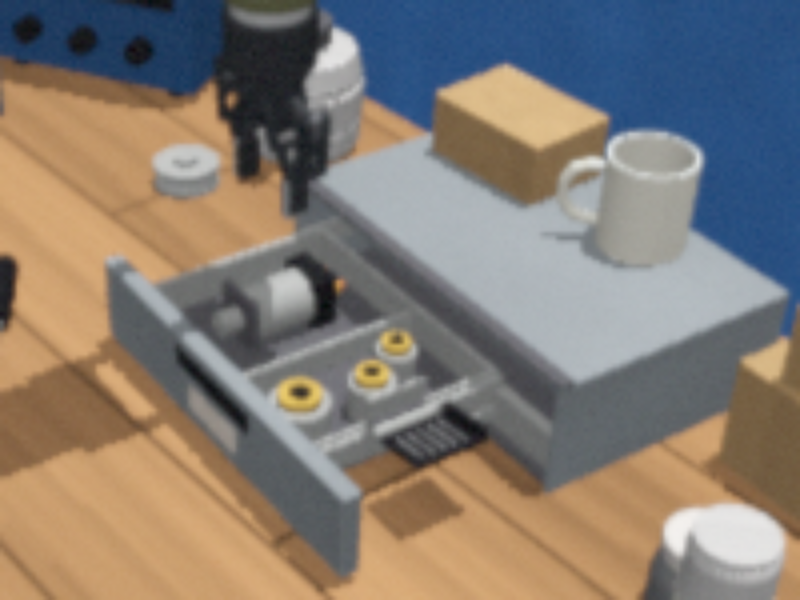

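The solenoid lies flat in the left bay (side crop 280,300), released. Next I shut the fingers and move over the lever.

```bash
python3 - <<'E'
from h import *
goto(552,-185,105,-.098+np.pi/2)
E
python3 -m handwheel '[{"grip":0,"tx":0,"ty":0,"tz":30,"wx":0,"wy":0,"wz":0},{"grip":0,"tx":0,"ty":0,"tz":35,"wx":0,"wy":0,"wz":0},{"grip":0,"tx":0,"ty":0,"tz":35,"wx":0,"wy":0,"wz":0},{"grip":0,"tx":0,"ty":0,"tz":35,"wx":0,"wy":0,"wz":0},{"grip":0,"tx":0,"ty":0,"tz":0,"wx":0,"wy":0,"wz":0}]' 60
```

```text
t 6.9667 p [577.8  57.2 159.2] F [1.8 0.3 5.9] grip 66.0 j [-0.1   0.49  1.43 -0.    1.21 -1.58]
shift now-axes [  -2.7   54.2 -243.5] | in final axes [  -2.    54.2 -243.5] turn [0.   0.   0.01]
time_s: 7.38
eef_pos: [588.2, 196.9, 151.1]
ee_rot: [0.707, -0.706, 0.033, -0.033]
force: [1.1, 0.0, -0.3]
grip_width: 0.063
```

I got the sign of tz wrong, and the arm moved left at a clear height without touching anything. I'll go the other way.

```bash
python3 -m handwheel '[{"grip":0,"tx":0,"ty":0,"tz":-35,"wx":0,"wy":0,"wz":0},{"grip":0,"tx":0,"ty":0,"tz":-40,"wx":0,"wy":0,"wz":0},{"grip":0,"tx":0,"ty":0,"tz":-40,"wx":0,"wy":0,"wz":0},{"grip":0,"tx":0,"ty":0,"tz":-40,"wx":0,"wy":0,"wz":0},{"grip":0,"tx":0,"ty":0,"tz":-40,"wx":0,"wy":0,"wz":0},{"grip":0,"tx":0,"ty":0,"tz":-40,"wx":0,"wy":0,"wz":0},{"grip":0,"tx":0,"ty":0,"tz":-40,"wx":0,"wy":0,"wz":0},{"grip":0,"tx":0,"ty":0,"tz":-40,"wx":0,"wy":0,"wz":0},{"grip":0,"tx":0,"ty":0,"tz":-40,"wx":0,"wy":0,"wz":0},{"grip":0,"tx":0,"ty":0,"tz":-20,"wx":0,"wy":0,"wz":0}]'
python3 -m handwheel '[{"grip":0,"tx":0,"ty":15,"tz":0,"wx":0,"wy":0,"wz":0},{"grip":0,"tx":0,"ty":20,"tz":0,"wx":0,"wy":0,"wz":0},{"grip":0,"tx":0,"ty":0,"tz":0,"wx":0,"wy":0,"wz":0},{"grip":0,"tx":0,"ty":0,"tz":0,"wx":0,"wy":0,"wz":0}]'
python3 - <<'E'
from h import *
from rig import eyes
import cv2
goto(552,-185,85,-.098+np.pi/2)
c=eyes.capture("side");cv2.imwrite("pics/side7.png",cv2.resize(c["pixels"][110:260,280:480,::-1],None,fx=4,fy=4))
E
```

```text
time_s: 8.22
eef_pos: [551.2, -185.9, 151.3]
ee_rot: [-0.706, 0.707, -0.035, 0.036]
force: [0.2, -1.0, 0.8]
grip_width: 0.001
time_s: 8.55
eef_pos: [551.7, -181.5, 115.8]
ee_rot: [0.706, -0.706, 0.035, -0.034]
force: [-0.2, -0.1, 0.2]
grip_width: 0.0
t 8.55 p [ 551.7 -181.5  115.8] F [-0.2 -0.1  0.2] grip 0.0 j [-0.52  0.54  1.47 -0.    1.13 -1.99]
shift now-axes [ 0.7 30.8 -3.4] | in final axes [ 0.6 30.8 -3.4] turn [-0.001  0.    -0.001]
```

View pics/side7.png

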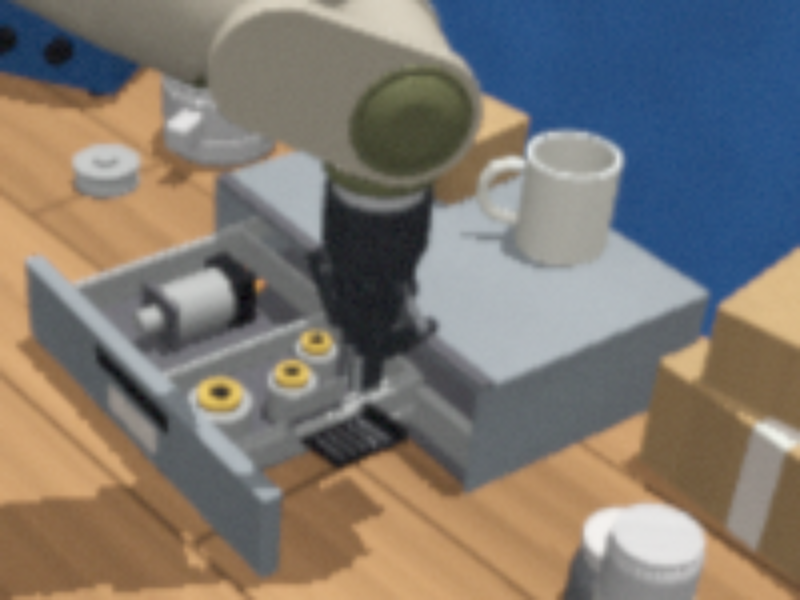

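Solenoid flat at (195,300). The fingertips (370,385) are above the plate (353,435). I descend and feel for the plate in small steps.

```bash
python3 -m handwheel '[{"grip":0,"tx":0,"ty":12,"tz":-3,"wx":0,"wy":0,"wz":0},{"grip":0,"tx":0,"ty":12,"tz":0,"wx":0,"wy":0,"wz":0},{"grip":0,"tx":0,"ty":0,"tz":0,"wx":0,"wy":0,"wz":0},{"grip":0,"tx":0,"ty":0,"tz":0,"wx":0,"wy":0,"wz":0}]'
for i in 1; do python3 -m handwheel '[{"grip":0,"tx":0,"ty":4,"tz":0,"wx":0,"wy":0,"wz":0},{"grip":0,"tx":0,"ty":0,"tz":0,"wx":0,"wy":0,"wz":0}]'; done
python3 -m handwheel '[{"grip":0,"tx":0,"ty":4,"tz":0,"wx":0,"wy":0,"wz":0},{"grip":0,"tx":0,"ty":0,"tz":0,"wx":0,"wy":0,"wz":0}]'
python3 -m handwheel '[{"grip":0,"tx":0,"ty":4,"tz":0,"wx":0,"wy":0,"wz":0},{"grip":0,"tx":0,"ty":0,"tz":0,"wx":0,"wy":0,"wz":0}]'
```

```text
time_s: 8.93
eef_pos: [551.7, -184.5, 91.7]
ee_rot: [0.706, -0.706, 0.035, -0.034]
force: [-0.3, 0.0, -0.4]
grip_width: -0.0
time_s: 9.1
eef_pos: [551.9, -184.6, 87.8]
ee_rot: [-0.706, 0.706, -0.034, 0.035]
force: [0.9, 0.5, -0.7]
grip_width: -0.005
time_s: 9.27
eef_pos: [551.7, -184.5, 83.3]
ee_rot: [0.706, -0.706, 0.035, -0.034]
force: [0.2, -0.4, -0.2]
grip_width: -0.004
time_s: 9.43
eef_pos: [551.5, -184.4, 79.1]
ee_rot: [0.706, -0.706, 0.035, -0.034]
force: [0.4, 0.5, -1.5]
grip_width: -0.003
```

```bash
python3 -m handwheel '[{"grip":0,"tx":0,"ty":3,"tz":0,"wx":0,"wy":0,"wz":0},{"grip":0,"tx":0,"ty":0,"tz":0,"wx":0,"wy":0,"wz":0}]'
python3 -m handwheel '[{"grip":0,"tx":0,"ty":3,"tz":0,"wx":0,"wy":0,"wz":0},{"grip":0,"tx":0,"ty":0,"tz":0,"wx":0,"wy":0,"wz":0}]'
python3 -m handwheel '[{"grip":0,"tx":0,"ty":3,"tz":0,"wx":0,"wy":0,"wz":0},{"grip":0,"tx":0,"ty":0,"tz":0,"wx":0,"wy":0,"wz":0}]'
```

```text
time_s: 9.6
eef_pos: [551.6, -184.5, 76.2]
ee_rot: [0.706, -0.706, 0.035, -0.034]
force: [0.7, 0.4, 0.3]
grip_width: -0.001
time_s: 9.77
eef_pos: [551.6, -184.5, 73.2]
ee_rot: [0.706, -0.706, 0.035, -0.034]
force: [-0.1, -0.1, -0.0]
grip_width: 0.001
time_s: 9.93
eef_pos: [551.8, -184.6, 70.4]
ee_rot: [-0.706, 0.706, -0.035, 0.035]
force: [0.3, -0.3, -0.3]
grip_width: -0.002
```

```bash
python3 -m handwheel '[{"grip":0,"tx":0,"ty":2,"tz":0,"wx":0,"wy":0,"wz":0},{"grip":0,"tx":0,"ty":0,"tz":0,"wx":0,"wy":0,"wz":0}]'
python3 -m handwheel '[{"grip":0,"tx":0,"ty":2,"tz":0,"wx":0,"wy":0,"wz":0},{"grip":0,"tx":0,"ty":0,"tz":0,"wx":0,"wy":0,"wz":0}]'
python3 -m handwheel '[{"grip":0,"tx":0,"ty":1,"tz":0,"wx":0,"wy":0,"wz":0},{"grip":0,"tx":0,"ty":0,"tz":0,"wx":0,"wy":0,"wz":0}]'
```

```text
time_s: 10.1
eef_pos: [551.9, -184.8, 68.7]
ee_rot: [-0.706, 0.706, -0.034, 0.035]
force: [0.2, -1.1, 2.9]
grip_width: -0.001
time_s: 10.27
eef_pos: [551.9, -184.9, 66.7]
ee_rot: [-0.706, 0.706, -0.034, 0.035]
force: [-0.7, -2.5, 3.0]
grip_width: 0.001
time_s: 10.43
eef_pos: [551.9, -184.8, 65.8]
ee_rot: [-0.706, 0.706, -0.034, 0.035]
force: [0.2, -2.8, 3.4]
grip_width: 0.002
```

Contact at about z 69.5. I press on in small steps towards z 58, where the stop should be.

```bash
python3 -m handwheel '[{"grip":0,"tx":0,"ty":2,"tz":0,"wx":0,"wy":0,"wz":0},{"grip":0,"tx":0,"ty":0,"tz":0,"wx":0,"wy":0,"wz":0}]'
python3 -m handwheel '[{"grip":0,"tx":0,"ty":2,"tz":0,"wx":0,"wy":0,"wz":0},{"grip":0,"tx":0,"ty":0,"tz":0,"wx":0,"wy":0,"wz":0}]'
python3 -m handwheel '[{"grip":0,"tx":0,"ty":1,"tz":0,"wx":0,"wy":0,"wz":0},{"grip":0,"tx":0,"ty":0,"tz":0,"wx":0,"wy":0,"wz":0}]'
python3 -m handwheel '[{"grip":0,"tx":0,"ty":1,"tz":0,"wx":0,"wy":0,"wz":0},{"grip":0,"tx":0,"ty":0,"tz":0,"wx":0,"wy":0,"wz":0}]'
```

```text
time_s: 10.6
eef_pos: [551.9, -184.8, 63.6]
ee_rot: [-0.706, 0.706, -0.034, 0.035]
force: [0.8, -3.4, 4.2]
grip_width: -0.003
time_s: 10.77
eef_pos: [551.9, -184.8, 61.7]
ee_rot: [-0.706, 0.706, -0.034, 0.035]
force: [-0.7, -2.0, 4.7]
grip_width: 0.001
time_s: 10.93
eef_pos: [551.9, -184.7, 60.9]
ee_rot: [-0.706, 0.706, -0.034, 0.035]
force: [0.2, -3.2, 6.5]
grip_width: -0.001
time_s: 11.1
eef_pos: [552.0, -184.7, 59.9]
ee_rot: [-0.706, 0.706, -0.034, 0.035]
force: [0.3, -3.3, 5.8]
grip_width: 0.001
```

```bash
python3 -m handwheel '[{"grip":0,"tx":0,"ty":1,"tz":0,"wx":0,"wy":0,"wz":0},{"grip":0,"tx":0,"ty":0,"tz":0,"wx":0,"wy":0,"wz":0}]'
python3 -m handwheel '[{"grip":0,"tx":0,"ty":0.5,"tz":0,"wx":0,"wy":0,"wz":0},{"grip":0,"tx":0,"ty":0,"tz":0,"wx":0,"wy":0,"wz":0}]'
```

```text
time_s: 11.27
eef_pos: [551.9, -184.7, 59.0]
ee_rot: [-0.706, 0.706, -0.034, 0.035]
force: [-0.6, -3.1, 6.6]
grip_width: 0.001
time_s: 11.43
eef_pos: [551.9, -184.7, 58.5]
ee_rot: [-0.706, 0.706, -0.034, 0.035]
force: [-0.6, -1.6, 6.2]
grip_width: 0.002
```

```bash
python3 - <<'E'
from h import *
from rig import eyes
import cv2
goto(552,-185,58,-.098+np.pi/2)
c=eyes.capture("side");cv2.imwrite("pics/side8.png",cv2.resize(c["pixels"][190:250,330:410,::-1],None,fx=9,fy=9,interpolation=cv2.INTER_CUBIC))
E
```

```text
t 11.4333 p [ 551.9 -184.7   58.5] F [-0.6 -1.6  6.2] grip 0.2 j [-0.52  0.62  1.51  0.    1.01 -2.  ]
shift now-axes [ 0.1  0.5 -0.3] | in final axes [ 0.1  0.5 -0.3] turn [0.    0.    0.001]
```

View pics/side8.png

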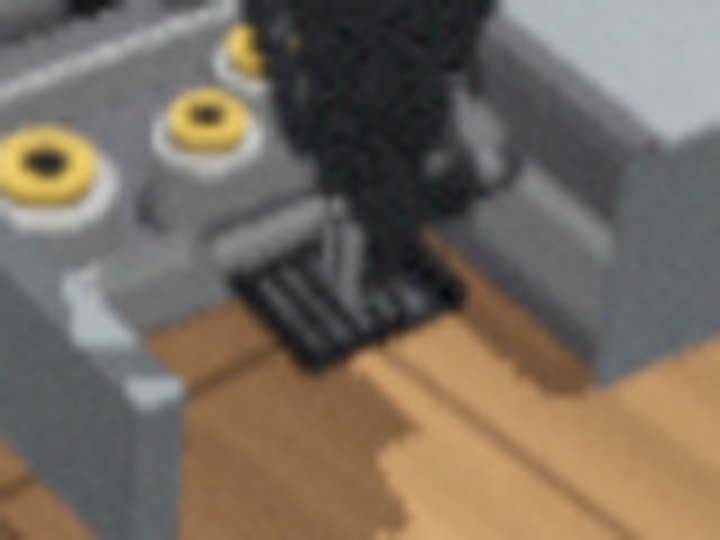

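The plate is down and nearly level, with the fingertips at its middle (370,290). Half-millimetre steps now, to find the stop.

```bash
python3 -m handwheel '[{"grip":0,"tx":0,"ty":0.5,"tz":0,"wx":0,"wy":0,"wz":0},{"grip":0,"tx":0,"ty":0,"tz":0,"wx":0,"wy":0,"wz":0}]'
python3 -m handwheel '[{"grip":0,"tx":0,"ty":0.5,"tz":0,"wx":0,"wy":0,"wz":0},{"grip":0,"tx":0,"ty":0,"tz":0,"wx":0,"wy":0,"wz":0}]'
```

```text
time_s: 11.65
eef_pos: [552.0, -184.7, 58.2]
ee_rot: [-0.706, 0.706, -0.034, 0.035]
force: [-0.7, -1.7, 7.6]
grip_width: 0.0
time_s: 11.82
eef_pos: [552.1, -184.7, 58.1]
ee_rot: [-0.706, 0.706, -0.034, 0.035]
force: [-2.1, -1.0, 10.2]
grip_width: -0.003
```

On the solid stop (10 N, z 58.1). Push the drawer in gently along tool x.

```bash
python3 -m handwheel '[{"grip":0,"tx":2,"ty":0,"tz":0,"wx":0,"wy":0,"wz":0},{"grip":0,"tx":2,"ty":0,"tz":0,"wx":0,"wy":0,"wz":0},{"grip":0,"tx":0,"ty":0,"tz":0,"wx":0,"wy":0,"wz":0}]'
python3 -m handwheel '[{"grip":0,"tx":2,"ty":0,"tz":0,"wx":0,"wy":0,"wz":0},{"grip":0,"tx":2,"ty":0,"tz":0,"wx":0,"wy":0,"wz":0},{"grip":0,"tx":0,"ty":0,"tz":0,"wx":0,"wy":0,"wz":0}]'
```

```text
time_s: 12.07
eef_pos: [556.4, -185.1, 58.1]
ee_rot: [-0.706, 0.706, -0.034, 0.035]
force: [-0.9, -2.1, 9.8]
grip_width: 0.0
time_s: 12.32
eef_pos: [560.4, -185.5, 58.1]
ee_rot: [-0.706, 0.706, -0.034, 0.035]
force: [-0.5, -2.7, 9.3]
grip_width: 0.003
```

```bash
python3 -m handwheel '[{"grip":0,"tx":2,"ty":0,"tz":0,"wx":0,"wy":0,"wz":0},{"grip":0,"tx":2,"ty":0,"tz":0,"wx":0,"wy":0,"wz":0},{"grip":0,"tx":0,"ty":0,"tz":0,"wx":0,"wy":0,"wz":0}]'
python3 -m handwheel '[{"grip":0,"tx":2,"ty":0,"tz":0,"wx":0,"wy":0,"wz":0},{"grip":0,"tx":1,"ty":0,"tz":0,"wx":0,"wy":0,"wz":0},{"grip":0,"tx":0,"ty":0,"tz":0,"wx":0,"wy":0,"wz":0}]'
python3 - <<'E'
from h import *
from rig import eyes
import cv2
goto(552,-185,58,-.098+np.pi/2)
c=eyes.capture("side");cv2.imwrite("pics/side9.png",cv2.resize(c["pixels"][190:250,330:410,::-1],None,fx=9,fy=9,interpolation=cv2.INTER_CUBIC))
E
```

```text
time_s: 12.57
eef_pos: [564.4, -185.9, 58.1]
ee_rot: [-0.706, 0.706, -0.034, 0.035]
force: [-0.1, -1.1, 10.2]
grip_width: -0.002
time_s: 12.82
eef_pos: [567.2, -186.2, 58.1]
ee_rot: [-0.706, 0.706, -0.034, 0.035]
force: [-1.0, -0.1, 10.8]
grip_width: 0.005
t 12.8167 p [ 567.2 -186.2   58.1] F [-1.  -0.1 10.8] grip 0.4 j [-0.51  0.65  1.46  0.    1.03 -1.99]
shift now-axes [-15.3   0.1  -0.3] | in final axes [-15.3   0.1  -0.3] turn [0.    0.    0.001]
```

View pics/side9.png

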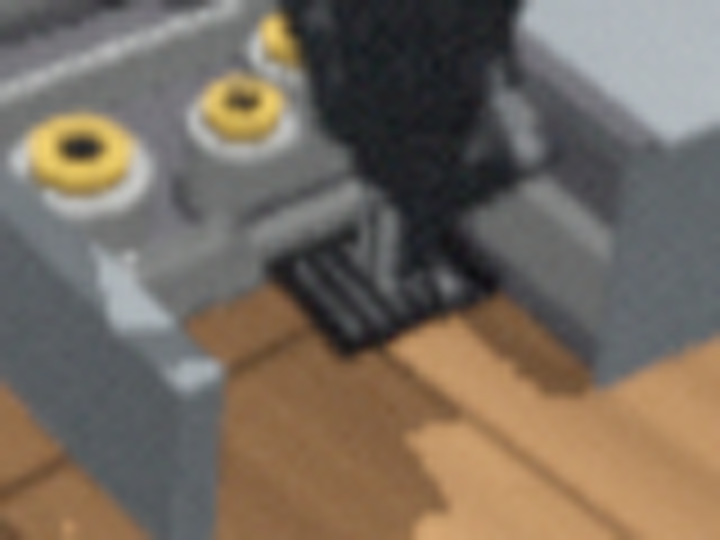

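The drawer followed the finger in by about 15 mm (gear moved from (45,165) to (80,150)), so it is past the catch. I release the lever straight up.

```bash
python3 -m handwheel '[{"grip":0,"tx":0,"ty":-6,"tz":0,"wx":0,"wy":0,"wz":0},{"grip":0,"tx":0,"ty":-10,"tz":0,"wx":0,"wy":0,"wz":0},{"grip":0,"tx":0,"ty":-20,"tz":0,"wx":0,"wy":0,"wz":0},{"grip":0,"tx":0,"ty":-30,"tz":0,"wx":0,"wy":0,"wz":0},{"grip":0,"tx":0,"ty":-20,"tz":0,"wx":0,"wy":0,"wz":0},{"grip":0,"tx":0,"ty":0,"tz":0,"wx":0,"wy":0,"wz":0}]'
python3 - <<'E'
from h import *
goto(420,16,52,-.098+np.pi/2)
from rig import eyes
import cv2
c=eyes.capture("side");np.savez("side9.npz",**c);cv2.imwrite("pics/side10.png",cv2.resize(c["pixels"][110:260,280:480,::-1],None,fx=4,fy=4))
E
```

```text
time_s: 13.37
eef_pos: [568.0, -186.2, 147.6]
ee_rot: [-0.706, 0.707, -0.032, 0.036]
force: [0.7, -0.3, 0.3]
grip_width: -0.0
t 13.3667 p [ 568.  -186.2  147.6] F [ 0.7 -0.3  0.3] grip -0.0 j [-0.51  0.54  1.39  0.    1.21 -1.99]
shift now-axes [-167.6   94.3  187.1] | in final axes [-167.1   95.6  186.8] turn [0.002 0.001 0.006]
```

View pics/side10.png

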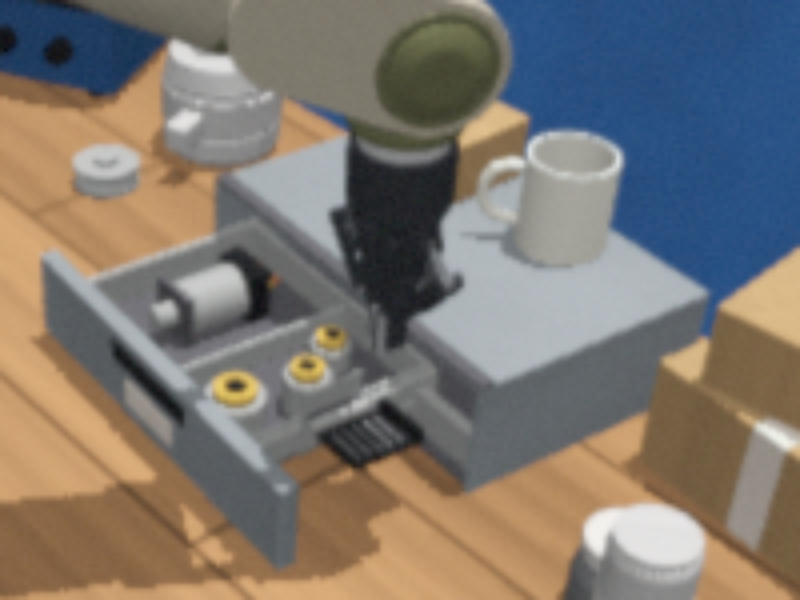

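The drawer stays in by about 15 mm and the lever is released. The solenoid still lies flat at (205,300). Next I move round in front of the panel.

```bash
python3 -m handwheel '[{"grip":0,"tx":-20,"ty":0,"tz":22,"wx":0,"wy":0,"wz":0},{"grip":0,"tx":-25,"ty":0,"tz":28,"wx":0,"wy":0,"wz":0},{"grip":0,"tx":-25,"ty":0,"tz":28,"wx":0,"wy":0,"wz":0},{"grip":0,"tx":-25,"ty":0,"tz":28,"wx":0,"wy":0,"wz":0},{"grip":0,"tx":-25,"ty":0,"tz":28,"wx":0,"wy":0,"wz":0},{"grip":0,"tx":-25,"ty":0,"tz":28,"wx":0,"wy":0,"wz":0},{"grip":0,"tx":-22,"ty":0,"tz":25,"wx":0,"wy":0,"wz":0},{"grip":0,"tx":0,"ty":0,"tz":0,"wx":0,"wy":0,"wz":0},{"grip":0,"tx":0,"ty":0,"tz":0,"wx":0,"wy":0,"wz":0}]'
python3 - <<'E'
from h import *
goto(420,16,52,-.098+np.pi/2)
E
```

```text
time_s: 14.17
eef_pos: [417.5, 17.6, 142.6]
ee_rot: [0.707, -0.706, 0.034, -0.033]
force: [-0.1, -0.9, 0.6]
grip_width: 0.0
t 14.1667 p [417.5  17.6 142.6] F [-0.1 -0.9  0.6] grip 0.0 j [-0.24  0.18  1.92  0.    1.04 -1.72]
shift now-axes [ 2.8 90.6 -1.4] | in final axes [ 2.6 90.6 -1.4] turn [-0.001  0.002 -0.002]
```

```bash
python3 -m handwheel '[{"grip":0,"tx":0,"ty":20,"tz":0,"wx":0,"wy":0,"wz":0},{"grip":0,"tx":0,"ty":25,"tz":0,"wx":0,"wy":0,"wz":0},{"grip":0,"tx":0,"ty":25,"tz":0,"wx":0,"wy":0,"wz":0},{"grip":0,"tx":0,"ty":15,"tz":0,"wx":0,"wy":0,"wz":0},{"grip":0,"tx":0,"ty":0,"tz":0,"wx":0,"wy":0,"wz":0},{"grip":0,"tx":0,"ty":0,"tz":0,"wx":0,"wy":0,"wz":0}]'
python3 - <<'E'
from h import *
goto(471,11,52,-.098+np.pi/2)
from rig import eyes
import cv2
c=eyes.capture("side");cv2.imwrite("pics/side11.png",cv2.resize(c["pixels"][110:260,260:460,::-1],None,fx=4,fy=4))
E
```

```text
time_s: 14.67
eef_pos: [418.7, 16.0, 57.7]
ee_rot: [0.706, -0.706, 0.036, -0.034]
force: [-0.2, -0.3, -0.1]
grip_width: 0.0
t 14.6667 p [418.7  16.   57.7] F [-0.2 -0.3 -0.1] grip 0.0 j [-0.24  0.33  2.    0.    0.81 -1.72]
shift now-axes [52.6  5.6  0.2] | in final axes [52.6  5.7  0.2] turn [-0.    -0.001 -0.002]
```

View pics/side11.png

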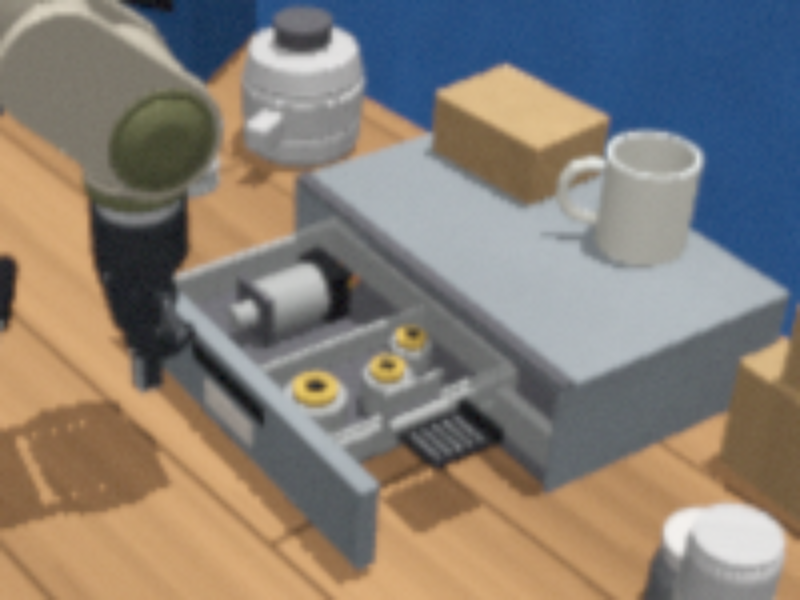

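The fingers (148,370) are in front of the panel with nothing in the way. I approach until they touch.

```bash
python3 -m handwheel '[{"grip":0,"tx":7,"ty":3,"tz":0,"wx":0,"wy":0,"wz":0},{"grip":0,"tx":8,"ty":0,"tz":0,"wx":0,"wy":0,"wz":0},{"grip":0,"tx":8,"ty":0,"tz":0,"wx":0,"wy":0,"wz":0},{"grip":0,"tx":4,"ty":0,"tz":0,"wx":0,"wy":0,"wz":0},{"grip":0,"tx":3,"ty":0,"tz":0,"wx":0,"wy":0,"wz":0},{"grip":0,"tx":3,"ty":0,"tz":0,"wx":0,"wy":0,"wz":0}]'
python3 -m handwheel '[{"grip":0,"tx":3,"ty":0,"tz":0,"wx":0,"wy":0,"wz":0},{"grip":0,"tx":3,"ty":0,"tz":0,"wx":0,"wy":0,"wz":0}]'
python3 -m handwheel '[{"grip":0,"tx":3,"ty":0,"tz":0,"wx":0,"wy":0,"wz":0},{"grip":0,"tx":3,"ty":0,"tz":0,"wx":0,"wy":0,"wz":0}]'
python3 -m handwheel '[{"grip":0,"tx":3,"ty":0,"tz":0,"wx":0,"wy":0,"wz":0},{"grip":0,"tx":3,"ty":0,"tz":0,"wx":0,"wy":0,"wz":0}]'
```

```text
time_s: 15.22
eef_pos: [452.0, 13.1, 55.3]
ee_rot: [-0.706, 0.706, -0.034, 0.035]
force: [-0.2, 0.2, 0.2]
grip_width: 0.0
time_s: 15.38
eef_pos: [457.7, 12.6, 55.2]
ee_rot: [-0.706, 0.706, -0.035, 0.034]
force: [-0.5, -0.1, 1.1]
grip_width: 0.002
time_s: 15.55
eef_pos: [462.7, 12.1, 55.1]
ee_rot: [0.706, -0.706, 0.035, -0.033]
force: [-6.3, -0.1, 5.0]
grip_width: 0.002
time_s: 15.72
eef_pos: [468.7, 11.6, 55.1]
ee_rot: [0.706, -0.706, 0.035, -0.033]
force: [-5.9, 0.7, 4.2]
grip_width: -0.002
```

Contact at x about 461 with 6 N of friction. I push at about 60 mm/s.

```bash
python3 -m handwheel '[{"grip":0,"tx":4,"ty":0,"tz":0,"wx":0,"wy":0,"wz":0},{"grip":0,"tx":5,"ty":0,"tz":0,"wx":0,"wy":0,"wz":0},{"grip":0,"tx":5,"ty":0,"tz":0,"wx":0,"wy":0,"wz":0},{"grip":0,"tx":5,"ty":0,"tz":0,"wx":0,"wy":0,"wz":0},{"grip":0,"tx":5,"ty":0,"tz":0,"wx":0,"wy":0,"wz":0},{"grip":0,"tx":5,"ty":0,"tz":0,"wx":0,"wy":0,"wz":0},{"grip":0,"tx":5,"ty":0,"tz":0,"wx":0,"wy":0,"wz":0},{"grip":0,"tx":5,"ty":0,"tz":0,"wx":0,"wy":0,"wz":0}]'
python3 - <<'E'
from h import *
from rig import eyes
import cv2
c=eyes.capture("side");cv2.imwrite("pics/side12.png",cv2.resize(c["pixels"][110:260,260:460,::-1],None,fx=4,fy=4))
E
```

```text
time_s: 16.38
eef_pos: [508.7, 7.7, 55.1]
ee_rot: [0.706, -0.706, 0.035, -0.034]
force: [-2.1, 2.5, -1.1]
grip_width: 0.0
```

View pics/side12.png

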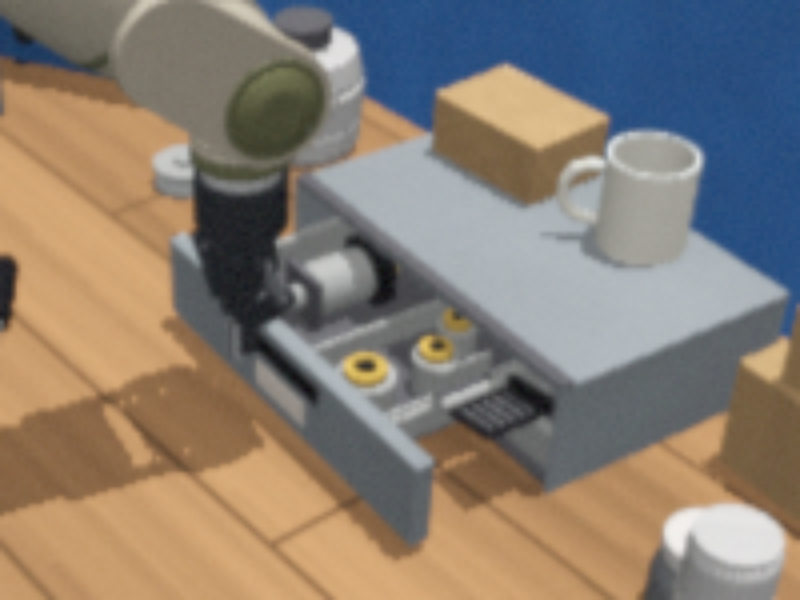

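The drawer is about 65 mm in and the lever has sprung up (500,405). The solenoid sits steady at (340,275). Keep pushing.

```bash
python3 -m handwheel '[{"grip":0,"tx":4,"ty":0,"tz":0,"wx":0,"wy":0,"wz":0},{"grip":0,"tx":5,"ty":0,"tz":0,"wx":0,"wy":0,"wz":0},{"grip":0,"tx":5,"ty":0,"tz":0,"wx":0,"wy":0,"wz":0},{"grip":0,"tx":5,"ty":0,"tz":0,"wx":0,"wy":0,"wz":0},{"grip":0,"tx":5,"ty":0,"tz":0,"wx":0,"wy":0,"wz":0},{"grip":0,"tx":5,"ty":0,"tz":0,"wx":0,"wy":0,"wz":0},{"grip":0,"tx":5,"ty":0,"tz":0,"wx":0,"wy":0,"wz":0},{"grip":0,"tx":5,"ty":0,"tz":0,"wx":0,"wy":0,"wz":0},{"grip":0,"tx":5,"ty":0,"tz":0,"wx":0,"wy":0,"wz":0},{"grip":0,"tx":5,"ty":0,"tz":0,"wx":0,"wy":0,"wz":0}]'
python3 -m handwheel '[{"grip":0,"tx":5,"ty":0,"tz":0,"wx":0,"wy":0,"wz":0},{"grip":0,"tx":5,"ty":0,"tz":0,"wx":0,"wy":0,"wz":0},{"grip":0,"tx":5,"ty":0,"tz":0,"wx":0,"wy":0,"wz":0},{"grip":0,"tx":5,"ty":0,"tz":0,"wx":0,"wy":0,"wz":0},{"grip":0,"tx":5,"ty":0,"tz":0,"wx":0,"wy":0,"wz":0},{"grip":0,"tx":5,"ty":0,"tz":0,"wx":0,"wy":0,"wz":0},{"grip":0,"tx":5,"ty":0,"tz":0,"wx":0,"wy":0,"wz":0},{"grip":0,"tx":4,"ty":0,"tz":0,"wx":0,"wy":0,"wz":0},{"grip":0,"tx":4,"ty":0,"tz":0,"wx":0,"wy":0,"wz":0}]'
python3 - <<'E'
from h import *
from rig import eyes
import cv2
c=eyes.capture("side");cv2.imwrite("pics/side13.png",cv2.resize(c["pixels"][110:260,260:460,::-1],None,fx=4,fy=4))
E
```

```text
time_s: 17.27
eef_pos: [557.6, 2.7, 55.2]
ee_rot: [-0.706, 0.706, -0.035, 0.035]
force: [-2.2, 0.4, 0.7]
grip_width: 0.001
time_s: 18.02
eef_pos: [600.3, -1.4, 55.2]
ee_rot: [0.706, -0.706, 0.035, -0.035]
force: [-2.2, 1.2, 1.7]
grip_width: -0.001
```

View pics/side13.png

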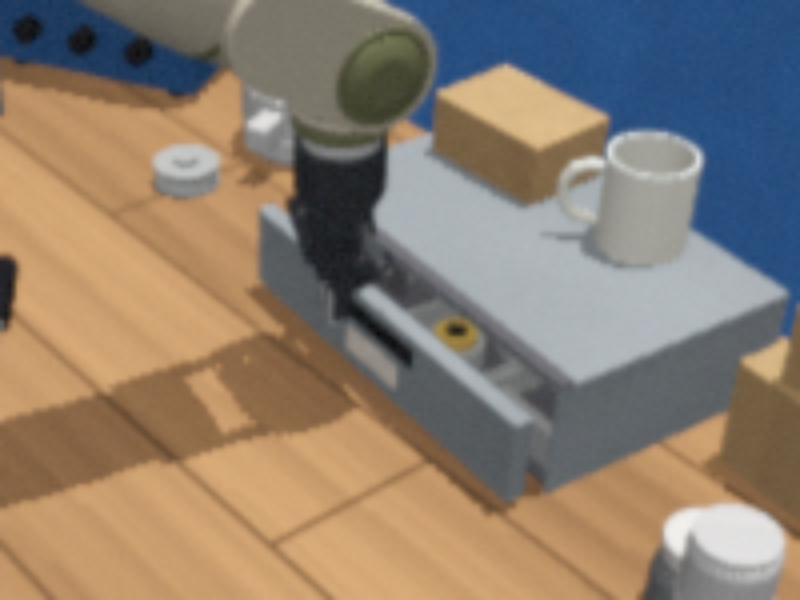

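The gap is about 25 to 30 mm. I slow down and watch for the soft stop.

```bash
python3 -m handwheel '[{"grip":0,"tx":3,"ty":0,"tz":0,"wx":0,"wy":0,"wz":0},{"grip":0,"tx":3,"ty":0,"tz":0,"wx":0,"wy":0,"wz":0},{"grip":0,"tx":3,"ty":0,"tz":0,"wx":0,"wy":0,"wz":0},{"grip":0,"tx":3,"ty":0,"tz":0,"wx":0,"wy":0,"wz":0},{"grip":0,"tx":3,"ty":0,"tz":0,"wx":0,"wy":0,"wz":0}]'
python3 -m handwheel '[{"grip":0,"tx":2,"ty":0,"tz":0,"wx":0,"wy":0,"wz":0},{"grip":0,"tx":2,"ty":0,"tz":0,"wx":0,"wy":0,"wz":0}]'
python3 -m handwheel '[{"grip":0,"tx":2,"ty":0,"tz":0,"wx":0,"wy":0,"wz":0},{"grip":0,"tx":2,"ty":0,"tz":0,"wx":0,"wy":0,"wz":0}]'
python3 -m handwheel '[{"grip":0,"tx":1,"ty":0,"tz":0,"wx":0,"wy":0,"wz":0},{"grip":0,"tx":1,"ty":0,"tz":0,"wx":0,"wy":0,"wz":0}]'
```

```text
time_s: 18.48
eef_pos: [615.0, -2.9, 55.2]
ee_rot: [-0.706, 0.706, -0.035, 0.035]
force: [-2.5, -0.2, -0.0]
grip_width: 0.002
time_s: 18.65
eef_pos: [619.0, -3.3, 55.1]
ee_rot: [-0.706, 0.706, -0.035, 0.035]
force: [-1.4, -0.2, -0.3]
grip_width: 0.0
time_s: 18.82
eef_pos: [622.9, -3.7, 55.2]
ee_rot: [-0.706, 0.706, -0.035, 0.034]
force: [-2.4, -0.2, 0.5]
grip_width: -0.001
time_s: 18.98
eef_pos: [622.8, -3.7, 55.1]
ee_rot: [0.706, -0.706, 0.037, -0.032]
force: [-20.3, 0.4, 11.2]
grip_width: 0.001
```

20 N at x 622.8. I check whether this is the drawer's stop or something else.

```bash
python3 - <<'E'
from h import *
from rig import eyes
import cv2
c=eyes.capture("side");a=cv2.resize(c["pixels"][140:250,320:430,::-1],None,fx=5,fy=5,interpolation=cv2.INTER_CUBIC)
cv2.imwrite("pics/side14.png",a)
c=eyes.capture("top");np.savez("top9.npz",**c);cv2.imwrite("pics/top14.png",cv2.resize(c["pixels"][110:200,250:400,::-1],None,fx=5.3,fy=5.3,interpolation=cv2.INTER_CUBIC))
s,R,p=st();print(p,s["force"],s["time_s"])
E
```

```text
[622.79392787  -3.65527532  55.19079482] [-15.68614297   0.57553825   8.35117277] 19.0833
```

View pics/side14.png

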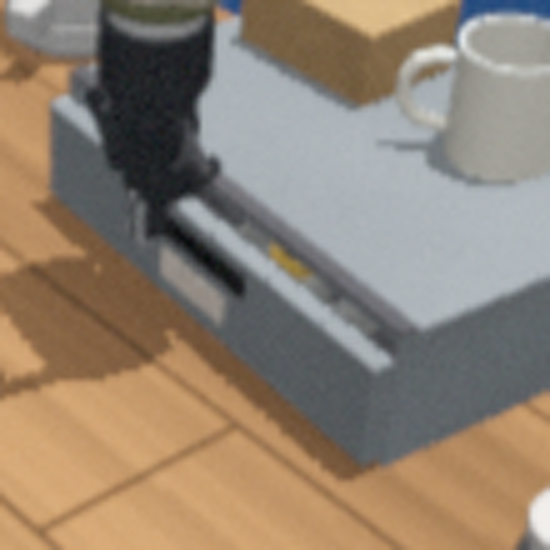

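View pics/top14.png

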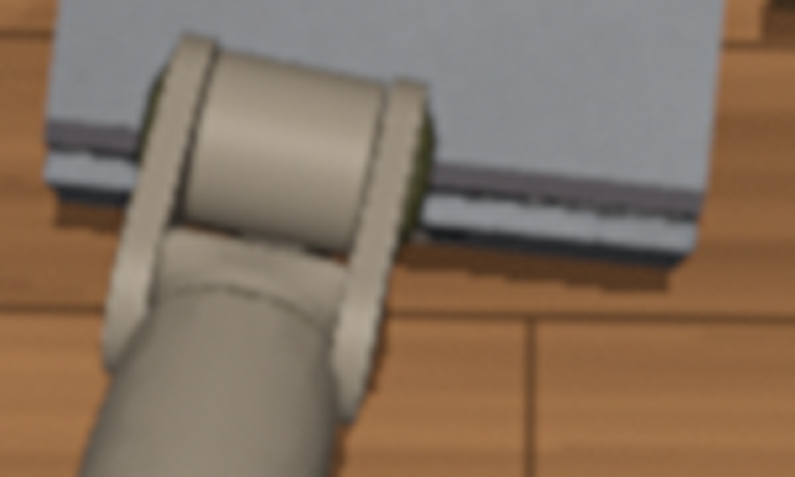

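```bash
python3 - <<'E'
from h import *
import cv2
t=cam("top",9)
g=lambda u,v:(250+u/5.3,110+v/5.3)
x=np.array([.9952,-.0978,0]);y=np.array([.0978,.9952,0])
for n,uv,z in [("roofL",(48,122),105),("panbackL",(48,150),88),("panfrontL",(45,183),88),("roofR",(703,190),105),("panbackR",(697,215),88),("panfrontR",(690,250),88)]:
    X=plane(t,g(*uv),z);print(n,X.round(1),"along x",(X@x).round(1),"y",(X@y).round(1))
im=t["pixels"][:,:,::-1]
cv2.imwrite("pics/c15.png",np.hstack([cv2.resize(im[128:158,250:280],None,fx=13,fy=13),cv2.resize(im[135:165,360:390],None,fx=13,fy=13)]))
E
```

```text
roofL [676.2 133.6 105. ] along x 659.9 y 199.1
panbackL [663.6 135.2  88. ] along x 647.2 y 199.4
panfrontL [645.  136.5  88. ] along x 628.5 y 198.9
roofR [ 643.6 -229.8  105. ] along x 663.0 y -165.7
panbackR [ 632.4 -228.7   88. ] along x 651.7 y -165.8
panfrontR [ 612.6 -224.9   88. ] along x 631.6 y -163.9
```

View pics/c15.png

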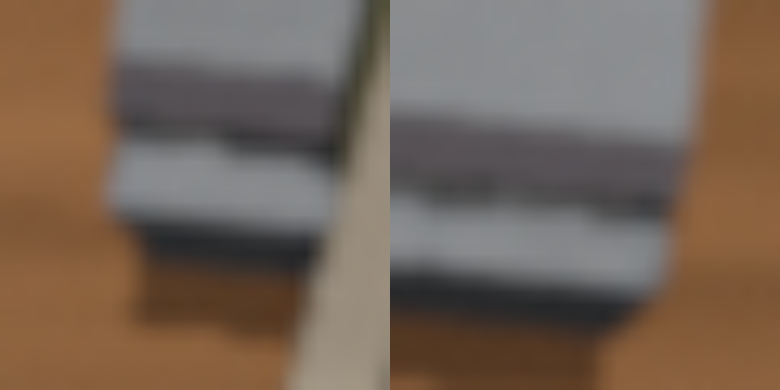

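Travel check in the top view: the panel back edge is now 183 mm further in than at the start, and about 180 mm was needed. The roof-to-panel offset of 12 mm equals the initial bias of the same measurement, so the drawer is at its stop. I press slightly more to be sure it's seated.

```bash
python3 -m handwheel '[{"grip":0,"tx":0.7,"ty":0,"tz":0,"wx":0,"wy":0,"wz":0},{"grip":0,"tx":0,"ty":0,"tz":0,"wx":0,"wy":0,"wz":0}]'
python3 -m handwheel '[{"grip":0,"tx":0.7,"ty":0,"tz":0,"wx":0,"wy":0,"wz":0},{"grip":0,"tx":0,"ty":0,"tz":0,"wx":0,"wy":0,"wz":0}]'
```

```text
time_s: 19.25
eef_pos: [622.8, -3.6, 55.2]
ee_rot: [0.706, -0.706, 0.037, -0.032]
force: [-20.0, -0.2, 10.5]
grip_width: 0.001
time_s: 19.42
eef_pos: [622.7, -3.6, 55.2]
ee_rot: [0.706, -0.706, 0.038, -0.031]
force: [-24.5, -0.2, 13.8]
grip_width: 0.001
```

The stop is solid. I back off and check with a clear view.

```bash
python3 -m handwheel '[{"grip":0,"tx":-4,"ty":0,"tz":0,"wx":0,"wy":0,"wz":0},{"grip":0,"tx":-10,"ty":0,"tz":0,"wx":0,"wy":0,"wz":0},{"grip":0,"tx":-25,"ty":0,"tz":0,"wx":0,"wy":0,"wz":0},{"grip":0,"tx":-35,"ty":-5,"tz":0,"wx":0,"wy":0,"wz":0},{"grip":0,"tx":-35,"ty":-20,"tz":0,"wx":0,"wy":0,"wz":0},{"grip":0,"tx":-35,"ty":-20,"tz":0,"wx":0,"wy":0,"wz":0},{"grip":0,"tx":-35,"ty":-20,"tz":0,"wx":0,"wy":0,"wz":0},{"grip":0,"tx":-30,"ty":-10,"tz":0,"wx":0,"wy":0,"wz":0},{"grip":0,"tx":0,"ty":0,"tz":0,"wx":0,"wy":0,"wz":0},{"grip":0,"tx":0,"ty":0,"tz":0,"wx":0,"wy":0,"wz":0}]'
python3 - <<'E'
from h import *
from rig import eyes
import cv2
for n in("side","top"):
    c=eyes.capture(n);np.savez(f"{n}20.npz",**c);im=c["pixels"][:,:,::-1];cv2.imwrite(f"pics/{n}20.png",im)
    cr=im[120:250,310:480] if n=="side" else im[60:200,240:410]
    cv2.imwrite(f"pics/{n}20c.png",cv2.resize(cr,None,fx=4.2,fy=4.2,interpolation=cv2.INTER_CUBIC))
E
```

```text
time_s: 20.25
eef_pos: [418.4, 16.4, 131.3]
ee_rot: [-0.706, 0.706, -0.033, 0.036]
force: [1.1, 0.1, 0.5]
grip_width: -0.0
```

View pics/side20c.png

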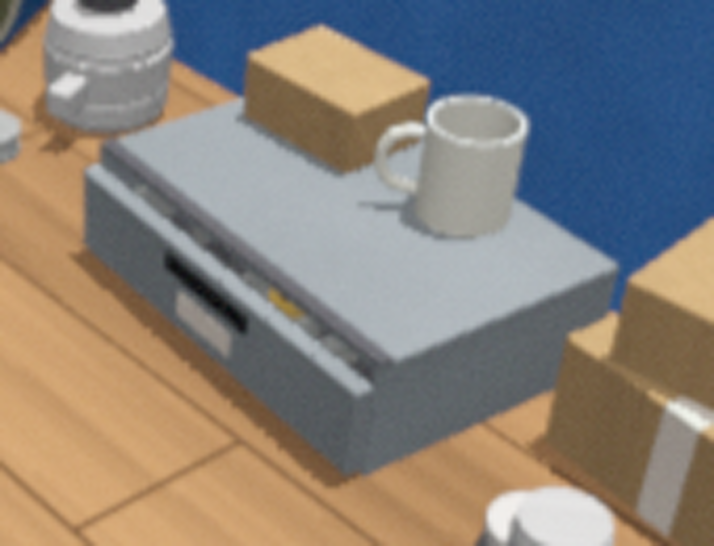

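View pics/top20c.png

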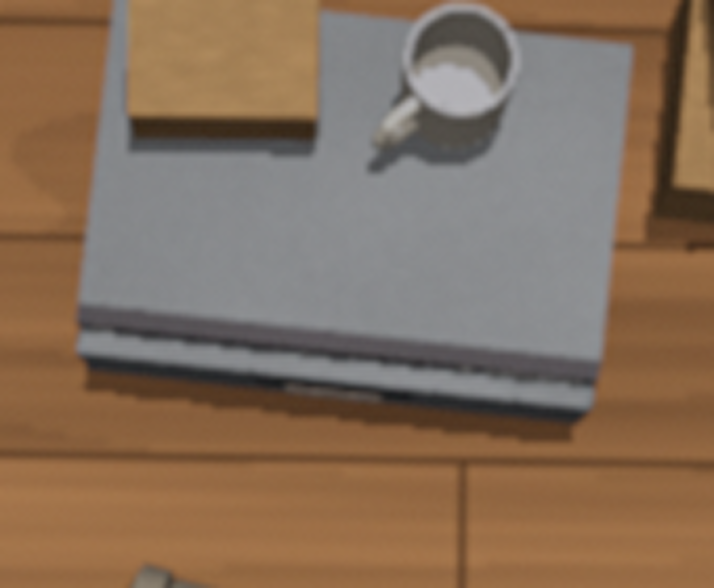

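View pics/top20.png

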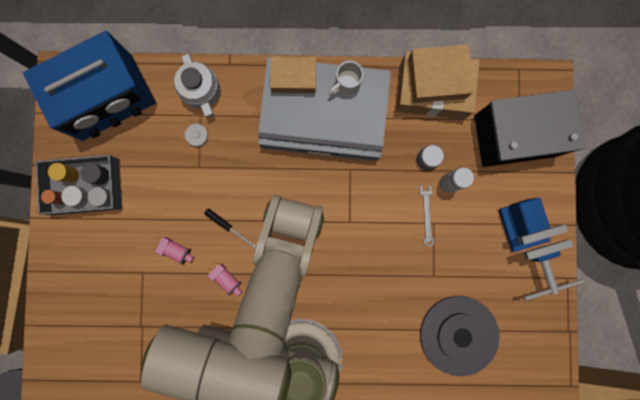

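The drawer panel sits flush against the cabinet side (side crop 365,460), with no gap. The bystanders are where they were: screwdriver (230,228), wrench (428,215), pulley (196,135), cans (431,157) and (460,178). The arm is clear, so I hand in.

```bash
python3 - <<'E'
from rig import ctrl,sense
print(sense()["time_s"],sense()["force"]);print(ctrl.finish_job())
E
```

```text
20.35 [ 0.72380855 -1.18181141  0.55939601]
the job is handed in; nothing more can be done
None
```

I laid the solenoid flat in the left-hand bay, released the catch with the lever, pushed the drawer home and handed the job in at 20.4 s of the 72 s allowed. No verdict is reported.

- **Solenoid:** I lowered it until it touched the floor at about 6 N and let go. It lay flat in every picture until the drawer closed over it. Once the drawer was home it was hidden, so I could not see it at the end.
- **Lever:** I felt the plate at about z 69.5 mm and pressed it to its stop with about 10 N, against the 18 N limit. With it held down, the drawer followed the finger in by about 15 mm. I then let go, and later in the push a picture showed the lever up.
- **Drawer:** I pushed on the front panel at about 60 mm/s, slowing at the end, until it met a firm stop. I pressed to 24.5 N there to be sure it was seated, against the 60 N limit.
- **Last checks:** The panel looks flush with the cabinet side, the robot was clear of everything, and the other things on the bench are where they were.
- **Disagreement:** The raw top view showed about 12 mm between the roof edge and the panel. The same measurement was off by about 12 mm at the start too, so I took the drawer as home. The measured travel was 183 mm, where about 180 mm was needed.
- **Slips:** One early move was refused for missing values. One sideways move first went left at a clear height, touching nothing.

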